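Close the sloping filter case: set the cover on and fold its three clips

TASK

Close the filter case: pick up the loose cover by its handle and set it gently (not dropped) onto the sloping mouth, all three clips still open, so that it sits flush on the rim all round. Then fold each of the three clip flaps, left, right and upper, fully down flat over the cover's edge, and let go of everything. Leave the other things on the bench where they are.

Things in the scene. Friction and masses are not known exactly. Their poses are not given: they have to be found in the camera images.
- mouth (a point): centre of the rim plane of the black steel filter case, outside 160 (x) by 190 (y), 70 deep, opening 150 by 180 mm, fixed on a stand so that the mouth slopes 30 degrees and faces up and towards the robot; rim centre about 117 mm above the bench. z: out of the mouth, square to the rim; x: up the slope, away from the robot; y: along the rim, to the left.
- lid_seat (a point): loose grey cover, 0.35 kg, plate 160 (x) by 190 (y) by 6 mm: centre of the plate's underside, which rests on the rim. A black flange below it enters the mouth 12 mm (4 mm play all round, its lower 6 mm 7 mm play). z: handle side. May go on either way round. Starts flange down on the bench, this point 12 mm up. Seated, this point and its axes coincide with the mouth's.
- lid_grip (a point): grip point in the cover's black handle bar, 30 mm above lid_seat (24 mm above the plate's top). The bar is 18 mm thick (cover x), 70 mm long (cover y) and spans 18 to 36 mm above the plate's top, on two posts near its ends. Same axes as the cover.
- clip_left (a joint): left clip, at the middle of the left side (mouth +y) of the case: flat steel flap 48 mm wide, 4 mm thick, 62 mm long. 0 = folded home over the cover's edge, parallel to the rim (inner stop); grows as it swings up and outward: 1.57 = square to the rim, 2.1 = outer stop; starts 1.75 to 2.05. Stiff friction hinge (0.1 N m), no spring: stays where left. Cannot fold home over an unseated cover.
- clip_left_hinge (a point): middle of the left clip's hinge axis, 12 mm outside the case's edge (so 92 mm from the mouth point for upper, 107 for left and right), 8.5 mm above the rim plane, 2.5 mm above the seated plate's top. x: along the flap to its free edge; y: hinge axis; z: the flap's outer face, upper when folded in. Turns with the flap.
- clip_left_edge (a point): middle of the left clip's free edge, 58 mm from the hinge axis; same axes as the hinge point.
- clip_right (a joint): right clip, at the middle of the right side (mouth -y) of the case: flat steel flap 48 mm wide, 4 mm thick, 62 mm long. 0 = folded home over the cover's edge, parallel to the rim (inner stop); grows as it swings up and outward: 1.57 = square to the rim, 2.1 = outer stop; starts 1.75 to 2.05. Stiff friction hinge (0.1 N m), no spring: stays where left. Cannot fold home over an unseated cover.
- clip_right_hinge (a point): middle of the right clip's hinge axis, 12 mm outside the case's edge (so 92 mm from the mouth point for upper, 107 for left and right), 8.5 mm above the rim plane, 2.5 mm above the seated plate's top. x: along the flap to its free edge; y: hinge axis; z: the flap's outer face, upper when folded in. Turns with the flap.
- clip_right_edge (a point): middle of the right clip's free edge, 58 mm from the hinge axis; same axes as the hinge point.
- clip_upper (a joint): upper clip, at the middle of the upper, far side (mouth +x) of the case: flat steel flap 48 mm wide, 4 mm thick, 62 mm long. 0 = folded home over the cover's edge, parallel to the rim (inner stop); grows as it swings up and outward: 1.57 = square to the rim, 2.1 = outer stop; starts 1.75 to 2.05. Stiff friction hinge (0.1 N m), no spring: stays where left. Cannot fold home over an unseated cover.
- clip_upper_hinge (a point): middle of the upper clip's hinge axis, 12 mm outside the case's edge (so 92 mm from the mouth point for upper, 107 for left and right), 8.5 mm above the rim plane, 2.5 mm above the seated plate's top. x: along the flap to its free edge; y: hinge axis; z: the flap's outer face, upper when folded in. Turns with the flap.
- clip_upper_edge (a point): middle of the upper clip's free edge, 58 mm from the hinge axis; same axes as the hinge point.
- spanner: steel open-end spanner, 180 mm long, lying on the bench; bystander; origin at its underside
- grease_tin: white tin, 72 mm across, 85 mm tall, standing; bystander; origin at its underside
- bearing: steel bearing ring, 90 mm across, 24 mm high, lying flat; bystander; origin at its underside
- switch_box: grey limit-switch box, 45 by 75 by 40 mm with a plunger at one end; bystander; origin at its underside
Mind the look-alikes: they are no part of the job. Several things look just like the part that bears lid_seat: the one meant starts farthest to the robot's left.

How it is judged:
On the way, in this order (a step that is already met when the one before it is completed fails the run):
1. the cover sits flush on the rim, let go, with all three clips still open (distance between lid_seat and mouth below 0.01 m and z of lid_seat in the frame of mouth below 0.004 m and angle between the z axis of lid_seat and the z axis of mouth, either way round below 0.06 rad and angle between the x axis of lid_seat and the x axis of mouth, either way round below 0.1 rad and contact force between the fingers and lid below 0.1 N and value of joint each of clip_left, clip_right, clip_upper above 1 rad), for 0.2 s.
2. a first clip is folded home (value of joint any of clip_left, clip_right, clip_upper below 0.1 rad), for 0.1 s.
At the end, for the whole second after the job is handed in: The cover is seated: its lid_seat point within 10 mm of the mouth point and less than 4 mm above the rim plane, parallel to the rim within 0.06 rad and turned square to it within 0.10 rad; all three clip joints below 0.10 rad; cover at rest (distance between lid_seat and mouth below 0.01 m and z of lid_seat in the frame of mouth below 0.004 m and angle between the z axis of lid_seat and the z axis of mouth, either way round below 0.06 rad and angle between the x axis of lid_seat and the x axis of mouth, either way round below 0.1 rad and value of joint each of clip_left, clip_right, clip_upper below 0.1 rad and linear speed of lid below 0.02 m/s); the robot touches nothing.
It fails at once if the cover is dropped (falls faster than 0.4 m/s out of the fingers) (linear speed of lid above 0.4 m/s and contact force between the fingers and lid below 0.05 N).
It fails at once if the spanner is moved more than 30 mm (distance of spanner from where it was at the start of the episode above 0.03 m).
It fails at once if the grease tin is moved more than 30 mm (distance of grease_tin from where it was at the start of the episode above 0.03 m).
It fails at once if the bearing is moved more than 30 mm (distance of bearing from where it was at the start of the episode above 0.03 m).
It fails at once if the switch box is moved more than 30 mm (distance of switch_box from where it was at the start of the episode above 0.03 m).
It also fails if it takes over 64 s, if anything falls off the work surface, if the arm or the gripper's body presses on something with over 40 N, if the wrist force passes 120 N, or if a joint passes its speed limit or range.

ROBOT

A 6-joint arm with a two-finger parallel gripper is mounted at the origin on the work surface. World frame = base frame: x ahead of the robot, y to its left, z up, the work surface at z = 0. Lengths are in m, angles in rad, forces in N, time in s.
With the tool pointing down it reaches from about 0.3 to 0.775 m from the base axis. Payload 14.6 kg.
Tool frame: the origin (TCP) lies between the finger pads; the fingertips stand 8 mm ahead of it and the grasp point (between the pads) lies 11 mm behind it (ctrl.tip_reach is the distance from the TCP to the fingertips, in m); y points along the fingers, z is the direction in which the jaws open and shut, and the axes are right-handed (so a half turn about y gives the same grasp; the last joint's range is limited). The gripper opens to 94 mm and grips with 3 to 60 N. Pads are 16 mm wide; open, the fingers measure 119 mm over their backs; the gripper's body (75 mm by 177 mm) begins 78 mm behind the grasp point.
Start: joints at [1.243, 0.3, 1.521, -0, 1.321, -0.067], TCP at [0.142, 0.531, 0.213] pointing down, gripper open.
Joint ranges: [-3.03, 3.03], [-0.79, 2.21], [0.23, 2.52], [-1.04, 4.18], [0, 3.07], [-2.55, 2.55]. Speed limits (rad/s): [2.22, 2.22, 2.57, 3.14, 3.14, 3.14].

INTERFACE

Orientations are given as [roll, pitch, yaw] about the fixed x, y, z axes, in that order (R = Rz(yaw) Ry(pitch) Rx(roll)).
In Python, from station import ctrl gives the robot as it stands.
- The arm moves only by the tool play_rows, never from a script. Its arguments are lists of equal length, an entry for each row: "twist": the turn, a rotation vector about the world's x, y, z as a fraction of full scale, a list of three; "travel": the shift along the world's x, y, z as a fraction of full scale, a list of three; "grip": the gripper's target within -1 to 1 (shut at 1, half-way at 0, fully open at -1). A call has 1 to 12 rows; each row shifts and turns the commanded pose from where the row before left it; what a row does not reach is not made up. Full scale, the value 1, is 5 cm for a shift and 90 degrees for a turn. A row lasts 1/10 s, in which the tool goes at most 50 mm and 8.59 degrees, less where a joint would pass 70% of its speed; a pose out of reach is approached as far as the arm can. A call with a number of a shift or a turn outside -1 to 1 is refused whole. A call with a gripper value outside its range is refused whole. The fingers move at their own pace and stop on an object; "force" is the grip in N (left out, the last holds). Time passes only in rows, so rows that do not move let the fingers close. It gives the time, the measured TCP pose, the force and the opening at its end, in the units of the state.
- ctrl.get_obs(): the state, without advancing time (a new reading comes with each control period).
- ctrl.camera(name): name is "scene" or "top" or "wrist"; returns a dict with "img" (420x560x3 uint8, red, green, blue), "vfov" (degrees; the focal length in pixels is half the picture's height over the tangent of half this angle, whatever the lens; pixels are square), "cx", "cy" (the principal point, pixels), "rvec" (rotation vector, rad) and "tvec" (3), from world to camera coordinates, as OpenCV has them. Camera axes: x right, y down, z forward; pixel columns grow to the right and rows downward; lengths in m; the calibration is good to about 2 mm. A picture is of the moment at which its call begins. There is no depth.
- ctrl.hand_in(): hands the job in, once; it reports no verdict.
Trained networks look in a picture, given as the dict that the camera call returned (one of the last four; its "shot" number tells which), for a name from the list of things; names that differ only in an ending like _2 or _b are one class to them, and where a whole thing is asked for, a point or a joint stands for the part that bears it (a point fixed in the world has none). Each returns a list of dicts, best first, with "confidence" (0 to 1); they miss things now and then, are a little off and sometimes report something else, mostly with a low value. They report only what shows in the picture. A call takes as long as a camera call. They do not tell look-alikes from the thing itself.
- ctrl.boxes_of(name, picture): "point" ([column, row] in pixels, amid what is visible of it).
- ctrl.trace(name, picture): "pixels" (420x560 bool, what is visible of it) and "point" ([column, row] in pixels, amid what is visible of it).
The state is a dict: "time_s": time; "qpos": joint angles; "joint_vel": joint speeds; "tau": joint torques, N m; "ee_pos": TCP position; "eef_rot": TCP orientation; "force": force on the tool from outside, world axes, zero at the start; "moment": the same for the moment, N m; "grip_width": finger opening in m.
Only numpy, scipy, OpenCV 4.12 (cv2) and the standard library are available. Lean on these libraries where they do the work, as an engineer would, in place of code of your own. Each camera call takes 0.05 s, during which the arm holds its last target.

## Working session

There is one attempt and no reset: what is moved stays moved. The work goes in short steps, Python scripts to look and compute and a tool call to move; the robot and the scene stay as the last step left them, time stands still between calls to the robot, and variables do not carry over. Pictures are saved under pics/ and viewed, and the job is handed in when it is done.

Besides the shell and the picture viewer there is one more tool, called after "Call:" as name(argument=value, ...) on one line, values as JSON. play_rows: Moves the arm, as the interface text tells. Its arguments: {"type":"object","properties":{"twist":{"type":"array"},"travel":{"type":"array"},"grip":{"type":"array"},"force":{"type":"number"}},"required":["twist","travel","grip"]}

```bash
ls -la; mkdir -p pics
cat > h.py <<'E'
import numpy as np, cv2
from station import ctrl
def save(n,img): cv2.imwrite(f'pics/{n}.png',img[:,:,::-1])
E
python3 - <<'E'
from h import *
o=ctrl.get_obs()
for k,v in o.items(): print(k,np.round(v,4))
for n in ['scene','top','wrist']:
    p=ctrl.camera(n); save(n+'0',p['img']); print(n,p['vfov'],p['cx'],p['cy'],p['rvec'],p['tvec'])
    for t in ['lid_seat','clip_left','mouth','lid_grip','clip_upper','clip_right']:
        try: print(t,[(np.round(d['point']),round(d['confidence'],2)) for d in ctrl.boxes_of(t,p)])
        except Exception as e: print(t,e)
E
```

```text
total 12
drwxr-xr-x  3 agent agent 4096 Dec  7 05:02 .
drwxr-xr-x 23 root  root  4096 Dec  7 05:02 ..
drwxr-xr-x  2 agent agent 4096 Dec  7 05:02 pics
time_s 0.0
qpos [ 1.2434  0.3005  1.5215 -0.      1.3207 -0.0666]
joint_vel [ 0.      0.0012 -0.0002  0.0007 -0.0015 -0.0006]
tau [-3.40000e-03 -5.31813e+01 -3.52734e+01  7.07000e-02  2.45000e-02
 -1.00000e-04]
ee_pos [0.1417 0.5312 0.2129]
eef_rot [-1.5719e+00  1.0000e-04 -2.6080e-01]
force [ 0.5694 -0.3423 -1.038 ]
moment [-0.0404  0.0532 -0.0109]
grip_width 0.094
scene 46.52890822320164 283.5077607708863 207.4046143414179 [ 1.93714801  1.68079813 -0.61943975] [-0.02135861 -0.33081703  1.74290663]
lid_seat [(array([370., 214.]), 0.8), (array([213., 173.]), 0.75)]
clip_left [(array([252., 191.]), 0.46), (array([290., 194.]), 0.16)]
mouth [(array([216., 224.]), 0.93)]
lid_grip [(array([370., 218.]), 0.77), (array([210., 172.]), 0.61), (array([251., 187.]), 0.6)]
clip_upper [(array([219., 216.]), 0.76)]
clip_right [(array([164., 214.]), 0.62)]
top 54.06639568598601 276.99674270125433 208.02503849410664 [ 2.14975353 -2.19972039  0.06700942] [-0.00832241  0.50216733  1.0784298 ]
lid_seat [(array([364., 297.]), 0.65), (array([192., 212.]), 0.63)]
clip_left [(array([318., 214.]), 0.62), (array([272., 250.]), 0.62)]
mouth [(array([363., 192.]), 0.85)]
lid_grip [(array([364., 300.]), 0.94), (array([190., 210.]), 0.72)]
clip_upper [(array([363., 163.]), 0.58)]
clip_right [(array([417., 192.]), 0.56)]
wrist 61.93847652728246 283.50312148851583 210.36637505683132 [-2.29702373 -1.76610085 -0.25888437] [-0.5497798  -0.03237572  0.39244096]
lid_seat []
clip_left []
mouth []
lid_grip []
clip_upper []
clip_right []
```

View pics/scene0.png

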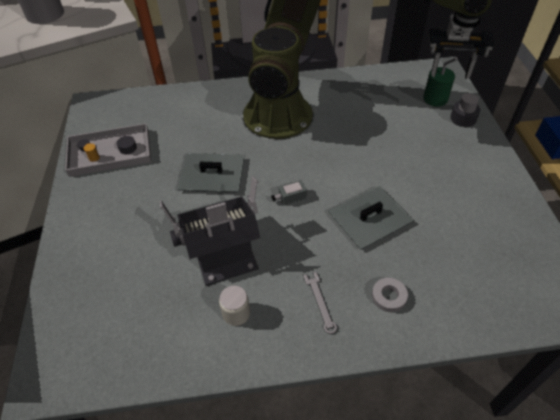

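View pics/top0.png

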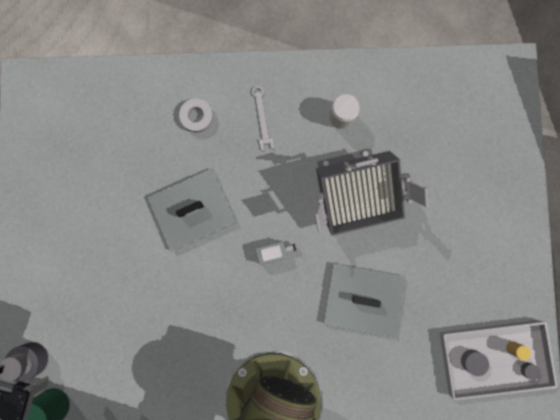

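View pics/wrist0.png

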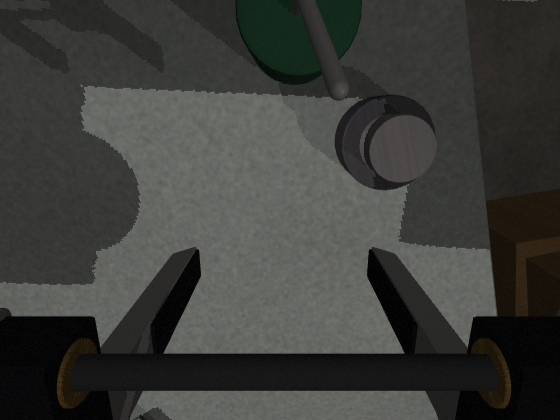

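```bash
cat >> h.py <<'E'
from scipy.spatial.transform import Rotation as R
def K(p):
    f=p['img'].shape[0]/2/np.tan(np.radians(p['vfov'])/2); return np.array([[f,0,p['cx']],[0,f,p['cy']],[0,0,1.]])
def proj(p,X): return cv2.projectPoints(np.asarray(X,float).reshape(-1,1,3),np.array(p['rvec'],float),np.array(p['tvec'],float),K(p),None)[0].reshape(-1,2)
def onplane(p,uv,z):
    Rm=cv2.Rodrigues(np.array(p['rvec'],float))[0]; c=-Rm.T@np.array(p['tvec'],float)
    d=Rm.T@np.linalg.inv(K(p))@np.array([uv[0],uv[1],1.]); return c+d*(z-c[2])/d[2]
def crop(n,img,x0,y0,x1,y1,s=4): save(n,cv2.resize(img[y0:y1,x0:x1],None,fx=s,fy=s,interpolation=cv2.INTER_CUBIC))
E
python3 - <<'E'
from h import *
import pickle
P={}
for n in ['scene','top']:
    p=ctrl.camera(n);P[n]=p
    for t in ['lid_seat','lid_grip','clip_left','clip_right','clip_upper','mouth']:
        for d in ctrl.trace(t,p):
            m=d['pixels'].astype(np.uint8); r=cv2.minAreaRect(cv2.findNonZero(m)); b=cv2.boxPoints(r)
            print(n,t,round(d['confidence'],2),m.sum(),np.round(d['point']),np.round(b).tolist())
            if t=='lid_seat':
                zz=0.018
                W=np.array([onplane(p,q,zz)[:2] for q in b]); print(np.round(W,4).tolist(), np.round(W.mean(0),4), np.linalg.norm(W[0]-W[1]),np.linalg.norm(W[1]-W[2]))
            P[(n,t,round(d['confidence'],3))]=d
pickle.dump(P,open('P.pkl','wb'))
t=P['top']['img'];s=P['scene']['img']
crop('top_l',t,130,150,330,300,4); crop('top_m',t,290,130,440,250,5); crop('sc_m',s,120,180,280,300,5)
for n in 'spanner','grease_tin','bearing','switch_box':
    d=ctrl.boxes_of(n,P['top'])[:1]
    print(n,[(np.round(x['point']),np.round(onplane(P['top'],x['point'],0.02),3)) for x in d])
E
```

```text
scene lid_seat 0.8 2239 [210. 172.] [[178.0, 191.0], [179.0, 153.0], [243.0, 154.0], [242.0, 192.0]]
[[0.3278, -0.3495], [0.1604, -0.3466], [0.2, -0.1382], [0.3638, -0.1548]] [ 0.263  -0.2473] 0.16737426490774185 0.21208252422484514
scene lid_seat 0.62 2965 [370. 212.] [[327.0, 210.0], [388.0, 176.0], [413.0, 221.0], [352.0, 255.0]]
[[0.4701, 0.0861], [0.364, 0.3007], [0.5482, 0.3241], [0.6374, 0.1236]] [0.5049 0.2086] 0.23938277882411407 0.18559262324460948
scene lid_grip 0.76 2937 [369. 217.] [[328.0, 210.0], [391.0, 177.0], [414.0, 222.0], [350.0, 254.0]]
scene lid_grip 0.64 2280 [209. 174.] [[178.0, 191.0], [179.0, 152.0], [243.0, 154.0], [242.0, 193.0]]
scene clip_left 0.56 151 [251. 190.] [[247.0, 200.0], [252.0, 177.0], [259.0, 178.0], [254.0, 202.0]]
scene clip_right 0.44 99 [167. 214.] [[158.0, 204.0], [162.0, 202.0], [176.0, 221.0], [172.0, 224.0]]
scene clip_upper 0.66 378 [216. 213.] [[206.0, 206.0], [225.0, 202.0], [229.0, 223.0], [210.0, 227.0]]
scene mouth 0.73 4042 [216. 222.] [[159.0, 201.0], [256.0, 175.0], [272.0, 237.0], [175.0, 263.0]]
scene mouth 0.47 934 [236. 
[... 877 characters left out ...]
], [408.0, 180.0], [434.0, 193.0], [426.0, 208.0]]
top clip_upper 0.58 116 [362. 164.] [[350.0, 165.0], [375.0, 158.0], [376.0, 163.0], [351.0, 170.0]]
top mouth 0.84 6518 [362. 196.] [[302.0, 170.0], [415.0, 144.0], [432.0, 213.0], [318.0, 239.0]]
top mouth 0.72 221 [320. 216.] [[314.0, 203.0], [324.0, 203.0], [324.0, 232.0], [314.0, 232.0]]
top mouth 0.3 4191 [190. 208.] [[145.0, 197.0], [210.0, 168.0], [235.0, 222.0], [170.0, 252.0]]
spanner [(array([261., 122.]), array([0.735, 0.018, 0.02 ]))]
grease_tin [(array([343., 111.]), array([ 0.76 , -0.205,  0.02 ]))]
bearing [(array([199., 109.]), array([0.777, 0.188, 0.02 ]))]
switch_box [(array([273., 249.]), array([ 0.394, -0.008,  0.02 ]))]
```

View pics/top_l.png

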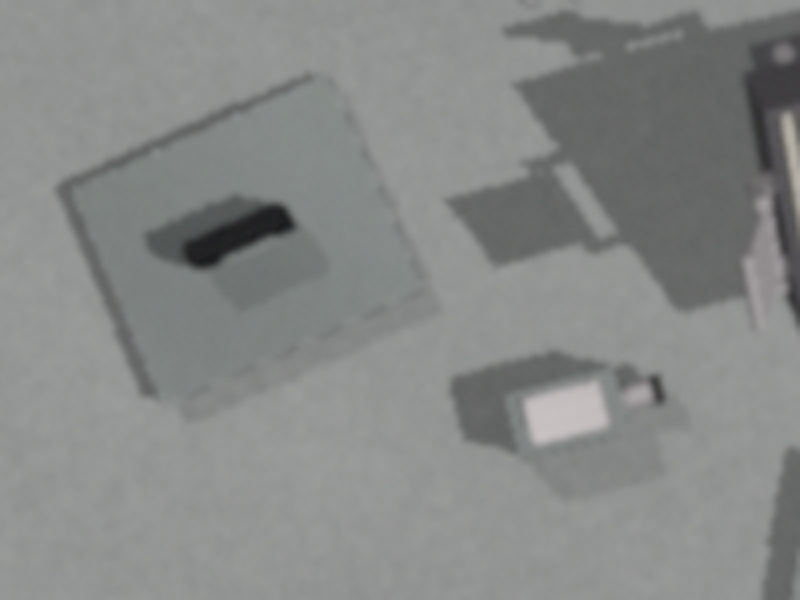

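View pics/top_m.png

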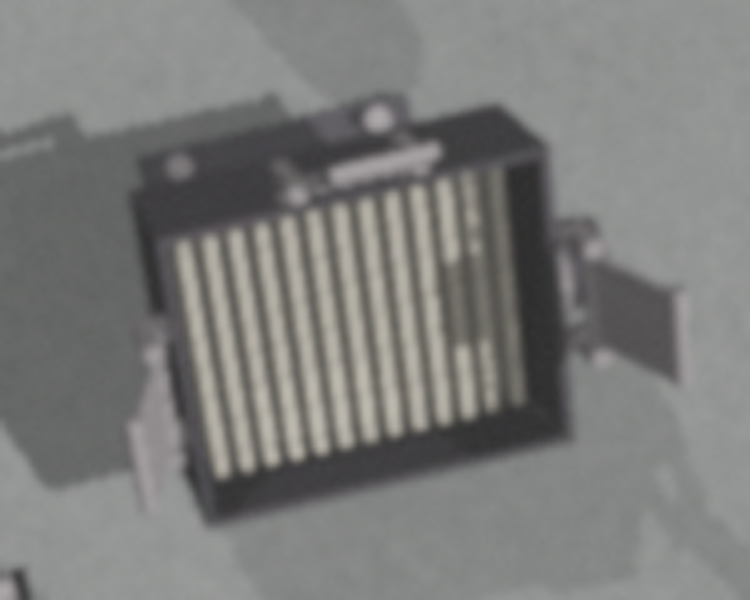

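View pics/sc_m.png

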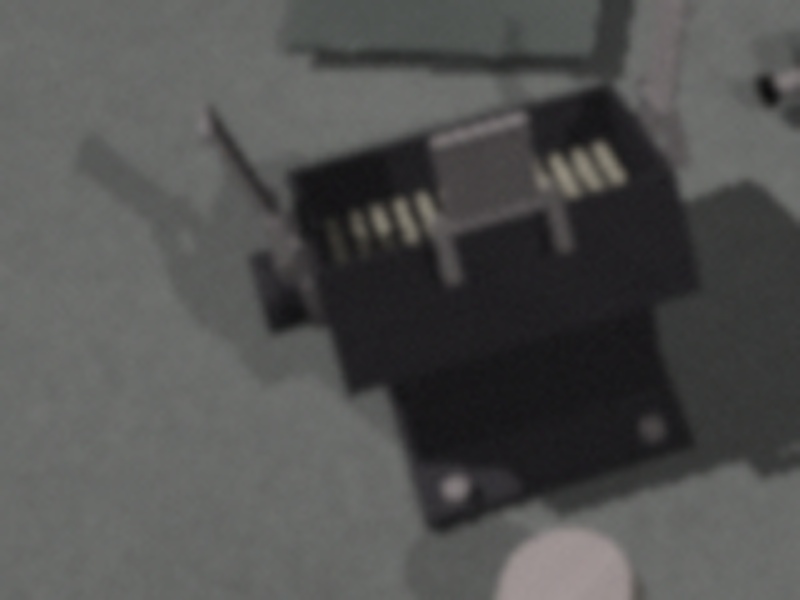

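```bash
cat >> h.py <<'E'
from scipy.optimize import least_squares
def Rm_mouth(yaw): return R.from_euler('z',yaw).as_matrix()@R.from_euler('y',-np.pi/6).as_matrix()
def rimpts(q,hx=.08,hy=.095,z=0):
    L=np.array([[hx,hy,z],[hx,-hy,z],[-hx,-hy,z],[-hx,hy,z]]); return L@Rm_mouth(q[3]).T+np.array(q[:3])
def lidcorn(q,z=.018):
    c,s=np.cos(q[2]),np.sin(q[2]); L=np.array([[.08,.095],[.08,-.095],[-.08,-.095],[-.08,.095]])
    return np.c_[L@np.array([[c,s],[-s,c]])+np.array(q[:2]),np.full(4,z)]
def poly(img,uv,s,off,col): cv2.polylines(img,[np.round((np.asarray(uv)+.5-off)*s).astype(int)],True,col,1)
E
python3 - <<'E'
from h import *
import pickle
P=pickle.load(open('P.pkl','rb'))
# top corners: far-left, far-right, near-right, near-left
ct=np.array([[162,240],[548,150],[570,437],[212,522]])/5+[290,130]-.4
cs=np.array([[665,170],[325,270],[292,172],[608,85]])/5+[120,180]-.4
def f(q):
    return np.r_[(proj(P['top'],rimpts(q))-ct).ravel(),.5*(proj(P['scene'],rimpts(q))-cs).ravel(),[(q[2]-.117)*300]]
r=least_squares(f,[.55,-.2,.117,.15],loss='soft_l1'); print(r.x, np.round(r.fun,1))
q=r.x
def g(a): 
    i=np.array([[196.5,168],[211,168]]) 
    return 0
for n,(x0,y0,x1,y1) in {'top':(290,130,440,250),'scene':(120,180,280,300)}.items():
    p=P[n]; im=np.ascontiguousarray(cv2.resize(p['img'][y0:y1,x0:x1],None,fx=5,fy=5,interpolation=cv2.INTER_CUBIC))
    poly(im,proj(p,rimpts(q)),5,[x0,y0],(255,0,0)); poly(im,proj(p,rimpts(q,.075,.09)),5,[x0,y0],(0,255,0)); poly(im,proj(p,rimpts(q,z=-.07)),5,[x0,y0],(0,0,255)); save('fit_'+n,im)
# lid
for n in ['top']:
    p=P[n]; 
    L=np.array([0.5025,0.2118,0]); 
    w=np.array([0.6146-.5387,.1562-.333]); L[2]=np.arctan2(w[1],w[0])+np.pi/2
    print('lid',L)
    x0,y0=130,150
    im=np.ascontiguousarray(cv2.resize(p['img'][150:270,130:280],None,fx=5,fy=5,interpolation=cv2.INTER_CUBIC))
    poly(im,proj(p,lidcorn(L)),5,[x0,y0],(255,0,0));save('fit_lid',im)
E
```

```text
[ 0.51389172 -0.23434523  0.1135029   0.21183663] [-0.9 -0.4  0.5 -1.2  1.2  0.5 -0.6  1.1  1.2 -0.1 -1.   0.4 -0.5 -0.1
  0.4 -0.5 -1. ]
lid [0.5025     0.2118     0.40550599]
```

View pics/fit_top.png

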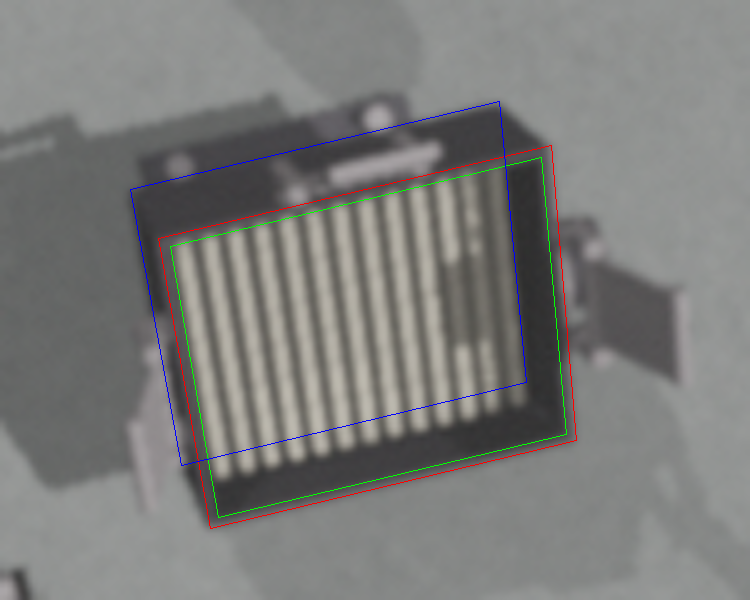

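View pics/fit_scene.png

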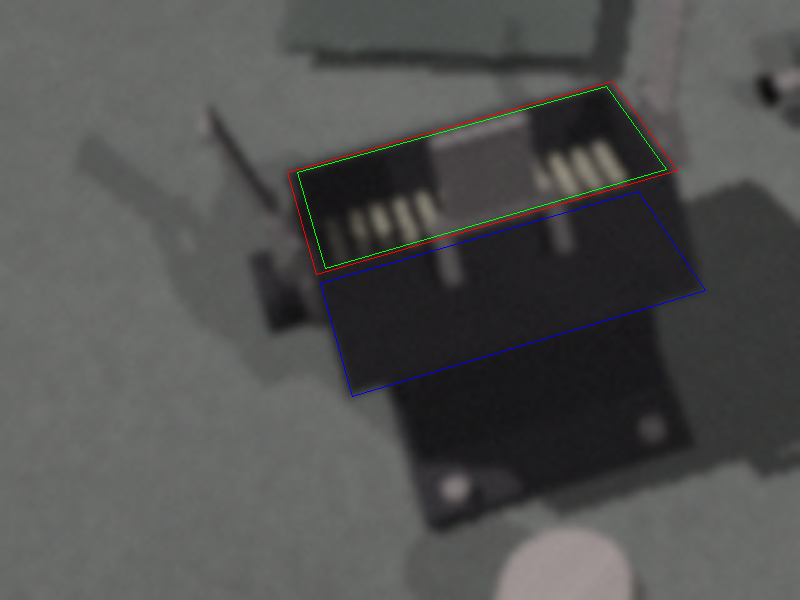

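View pics/fit_lid.png

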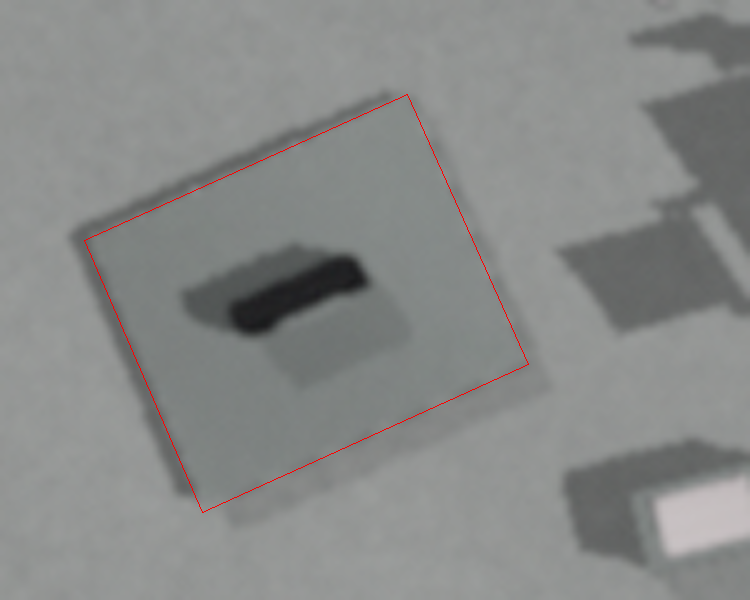

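Candidates for the cover are at top pixels (192,212) and (364,297). The one at (192,212) has y≈+0.21 and the other y≈−0.24, so (192,212) is farthest left and is the one meant; the crop confirms a cover with a handle. The rim fit matches both pictures within about 1 px. I'll move above the cover now.

Call:
play_rows(twist=[[0, 0, -0.048], [0, 0, -0.048], [0, 0, -0.048], [0, 0, -0.048], [0, 0, -0.048], [0, 0, -0.048], [0, 0, -0.048], [0, 0, -0.048], [0, 0, -0.048], [0, 0, -0.048], [0, 0, -0.048], [0, 0, -0.048]], travel=[[0.6, -0.53, -0.09], [0.6, -0.53, -0.09], [0.6, -0.53, -0.09], [0.6, -0.53, -0.09], [0.6, -0.53, -0.09], [0.6, -0.53, -0.09], [0.6, -0.53, -0.09], [0.6, -0.53, -0.09], [0.6, -0.53, -0.09], [0.6, -0.53, -0.09], [0.6, -0.53, -0.09], [0.6, -0.53, -0.09]], grip=[-1, -1, -1, -1, -1, -1, -1, -1, -1, -1, -1, -1])

```text
time_s: 3.15
ee_pos: [0.5029, 0.2121, 0.1594]
eef_rot: [-1.571, 0.0, -1.169]
force: [-0.2, 0.3, -0.0]
grip_width: 0.094
```

Run:
```python
from h import *
o=ctrl.get_obs(); print(o['time_s'],o['ee_pos'],o['eef_rot'])
p=ctrl.camera('wrist')
im=np.ascontiguousarray(p['img'].copy())
L=[.5025,.2118,.4055]
poly(im,proj(p,lidcorn(L)),1,[0,0],(255,0,0))
save('w1',im)
import pickle; pickle.dump(p,open('w1.pkl','wb'))
```

```text
3.15 [0.50293886 0.21207152 0.1593727 ] [-1.57056995e+00  2.59360817e-05 -1.16881173e+00]
```

View pics/w1.png

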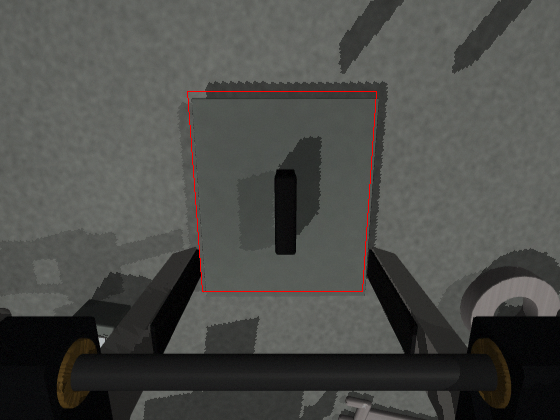

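Run:
```python
from h import *
import pickle
p=pickle.load(open('w1.pkl','rb'))
crop('w1c',p['img'],170,80,400,300,3)
L=[.5025,.2118,.4055]; uv=proj(p,lidcorn(L)); print(uv)
obs=np.array([[191,98],[375,98],[364,291],[203,291]],float)
obs=np.array([obs[np.argmin(np.linalg.norm(obs-u,axis=1))] for u in uv])
r=least_squares(lambda q:(proj(p,lidcorn(q))-obs).ravel(),L); print(r.x,np.round(r.fun,1))
q=r.x
# handle check
h=np.array([[.009,.035],[.009,-.035],[-.009,-.035],[-.009,.035]]); c,s=np.cos(q[2]),np.sin(q[2])
print(proj(p,np.c_[h@np.array([[c,s],[-s,c]])+q[:2],np.full(4,.054)]))
```

```text
[[375.55204502  90.20113467]
 [361.63836825 290.59316745]
 [201.94957461 290.99002884]
 [186.18019113  90.74550562]]
[0.50573797 0.20866205 0.40409965] [ 2.4 -2.5 -1.   3.4  0.8  3.6 -2.2 -2.2]
[[294.41429502 173.48754456]
 [293.78606328 254.13867135]
 [272.78995337 254.16526536]
 [271.89855542 173.51749127]]
```

View pics/w1c.png

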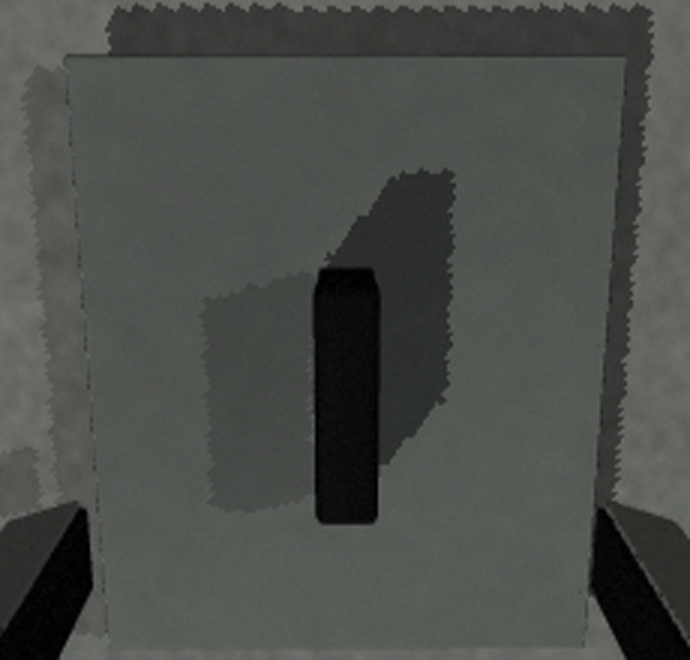

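Run:
```python
from h import *
import pickle
p=pickle.load(open('w1.pkl','rb'))
obs=np.array([[192.3,98.8],[378.2,99],[365,296],[206,296]],float)
L=[.5025,.2118,.4055]; uv=proj(p,lidcorn(L))
obs=np.array([obs[np.argmin(np.linalg.norm(obs-u,axis=1))] for u in uv])
r=least_squares(lambda q:(proj(p,lidcorn(q))-obs).ravel(),L); print(r.x,np.round(r.fun,1))
q=r.x
h=np.array([[.009,.035],[.009,-.035],[-.009,-.035],[-.009,.035]]); c,s=np.cos(q[2]),np.sin(q[2])
print(proj(p,np.c_[h@np.array([[c,s],[-s,c]])+q[:2],np.full(4,.054)]))
o=ctrl.get_obs(); print(q[:2]-o['ee_pos'][:2], q[2]-np.pi/2-o['eef_rot'][2])
```

```text
[0.50846506 0.20724879 0.40411081] [ 1.3 -0.6 -0.2  0.5 -0.1  0.7 -1.  -0.1]
[[296.82652044 176.40737209]
 [296.03819352 256.67802419]
 [275.08991139 256.70473048]
 [274.36577336 176.4374409 ]]
[ 0.00249217 -0.00145067] 0.009542410984351823
```

```bash
cat >> h.py <<'E'
def Rt(yaw,tilt=1):  # tool rotation for cover yaw; tilt=1 mouth, 0 flat
    M=R.from_euler('z',yaw).as_matrix()@R.from_euler('y',-np.pi/6*tilt).as_matrix()
    z=M[:,0]; y=-M[:,2]; x=np.cross(y,z); return np.c_[x,y,z]
def cur():
    o=ctrl.get_obs(); return np.array(o['ee_pos']),R.from_euler('xyz',o['eef_rot']).as_matrix(),o
def to(pos,Rd):
    p,Rc,o=cur(); d=(np.array(pos)-p)/.05; rv=R.from_matrix(Rd@Rc.T).as_rotvec()/(np.pi/2)
    print('t',o['time_s'],'travel tot',np.round(d,3),'twist tot',np.round(rv,4),'minrows',np.linalg.norm(d),np.linalg.norm(rv)/.0954)
E
python3 - <<'E'
from h import *
import pickle
p=pickle.load(open('w1.pkl','rb'))
Rw=cv2.Rodrigues(np.array(p['rvec']))[0]; c=-Rw.T@np.array(p['tvec']); ps,Rc,o=cur()
print('cam in tool',Rc.T@(c-ps), Rc.T@Rw.T)
q=[.5139,-.2343,.115,.212]; M=Rm_mouth(.212)
to(np.array(q[:3])+M@[0,-.02,.2],Rt(.212))
print(np.array(q[:3])+M@[0,-.02,.2])
E
```

```text
cam in tool [-0.08757606 -0.1718955  -0.00074667] [[-8.20601849e-03  9.57528362e-01  2.88222305e-01]
 [-9.46914969e-05 -2.88232753e-01  9.57560375e-01]
 [ 9.99966326e-01  7.83046594e-03  2.45591309e-03]]
t 3.2 travel tot [-1.713 -9.672  2.594] twist tot [ 0.1003 -0.3183 -0.1134] minrows 10.159051251464218 3.6949911285600803
[ 0.42034711 -0.2748938   0.28820508]
```

Call:
play_rows(twist=[[0.0084, -0.0265, -0.0095], [0.0084, -0.0265, -0.0095], [0.0084, -0.0265, -0.0095], [0.0084, -0.0265, -0.0095], [0.0084, -0.0265, -0.0095], [0.0084, -0.0265, -0.0095], [0.0084, -0.0265, -0.0095], [0.0084, -0.0265, -0.0095], [0.0084, -0.0265, -0.0095], [0.0084, -0.0265, -0.0095], [0.0084, -0.0265, -0.0095], [0.0084, -0.0265, -0.0095]], travel=[[-0.143, -0.806, 0.35], [-0.143, -0.806, 0.35], [-0.143, -0.806, 0.35], [-0.143, -0.806, 0.35], [-0.143, -0.806, 0.35], [-0.143, -0.806, 0.35], [-0.143, -0.806, 0.08], [-0.143, -0.806, 0.08], [-0.143, -0.806, 0.08], [-0.143, -0.806, 0.08], [-0.143, -0.806, 0.08], [-0.143, -0.806, 0.08]], grip=[-1, -1, -1, -1, -1, -1, -1, -1, -1, -1, -1, -1])

```text
time_s: 4.4
ee_pos: [0.4154, -0.2719, 0.289]
eef_rot: [-1.045, -0.004, -1.351]
force: [0.9, -0.2, 0.4]
grip_width: 0.0937
```

Run:
```python
from h import *
o=ctrl.get_obs(); print(o['time_s'],o['ee_pos'],o['eef_rot'],o['joint_vel'])
p=ctrl.camera('wrist'); o=ctrl.get_obs(); print(o['ee_pos'],o['qpos'])
q=[.5139,-.2343,.115,.212]
s=1.4
im=np.ascontiguousarray(cv2.resize(p['img'],None,fx=s,fy=s))
poly(im,proj(p,rimpts(q)),s,[0,0],(255,0,0));poly(im,proj(p,rimpts(q,.075,.09)),s,[0,0],(0,255,0))
save('w2',im)
import pickle; pickle.dump(p,open('w2.pkl','wb'))
```

```text
4.4 [ 0.41535378 -0.27187952  0.2890289 ] [-1.04506459 -0.00444177 -1.35063545] [-0.9897675   0.40741342 -0.34814447  0.61948171  0.20914608 -0.98304854]
[ 0.41422406 -0.2764122   0.28878851] [-0.90544004 -0.03670156  1.80846304  0.51279428  1.16975504 -1.27858721]
```

View pics/w2.png

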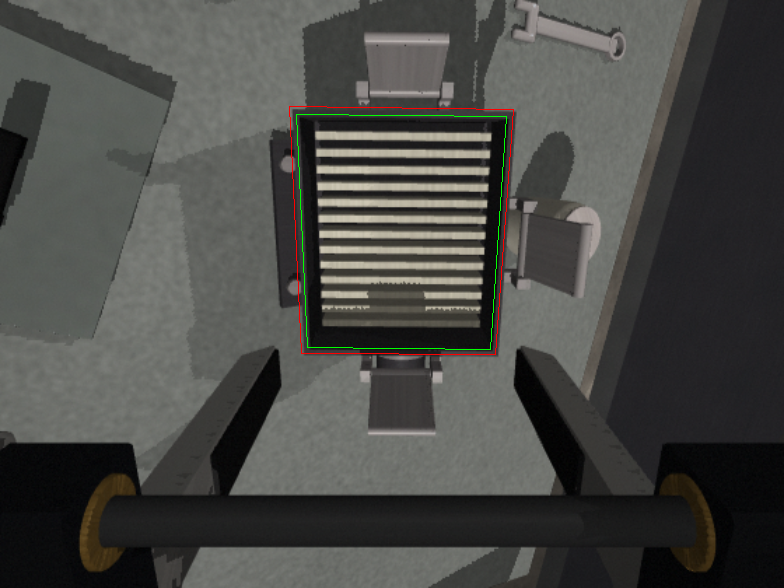

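Run:
```python
from h import *
p=ctrl.camera('wrist'); o=ctrl.get_obs(); print(o['time_s'],o['ee_pos'],o['eef_rot'])
q=[.5139,-.2343,.115,.212]
print(proj(p,rimpts(q)))
crop('w3c',p['img'],195,65,385,265,4)
import pickle; pickle.dump(p,open('w3.pkl','wb'))
```

```text
4.5 [ 0.41459978 -0.27408303  0.2882381 ] [-1.04652408 -0.00325033 -1.35528185]
[[367.55896371  72.08768229]
 [354.8877109  248.34362551]
 [216.23106167 247.64265141]
 [206.93285603  70.78641017]]
```

View pics/w3c.png

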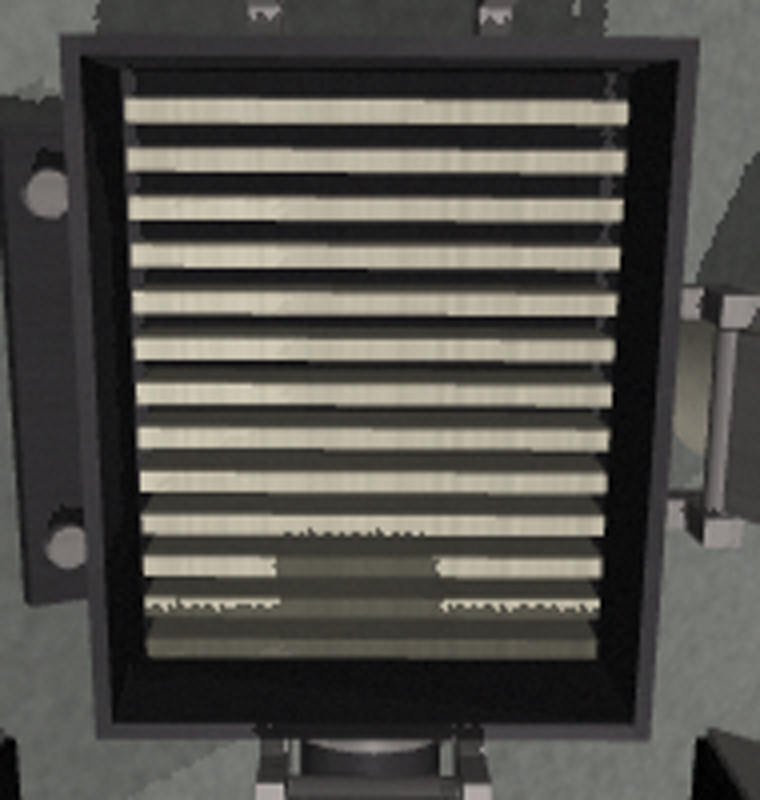

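Run:
```python
from h import *
import pickle
p=pickle.load(open('w3.pkl','rb'))
o1=np.array([[699,39],[647,740],[99,739],[61,36]])/4+[195,65]-.4
o2=np.array([[681,58],[634,724],[114,724],[80,56]])/4+[195,65]-.4
for free in (0,1):
    def f(q):
        r=[(proj(p,rimpts(q))-o1).ravel(),(proj(p,rimpts(q,.075,.09))-o2).ravel()]
        if not free: r.append([(q[2]-.117)*2000])
        return np.concatenate(r)
    r=least_squares(f,[.514,-.234,.117,.212]); print(r.x,np.round(r.fun,1))
# full 6dof check
obj=np.array([[.08,.095,0],[.08,-.095,0],[-.08,-.095,0],[-.08,.095,0],[.075,.09,0],[.075,-.09,0],[-.075,-.09,0],[-.075,.09,0]])
ok,rv,tv=cv2.solvePnP(obj,np.r_[o1,o2],K(p),None)
Rw=cv2.Rodrigues(np.array(p['rvec']))[0]; t=np.array(p['tvec'])
Mo=Rw.T@cv2.Rodrigues(rv)[0]; print(Rw.T@(tv.ravel()-t), np.degrees(np.arccos(Mo[2,2])), np.arctan2(-Mo[1,2],-Mo[0,2]))
```

```text
[ 0.51636626 -0.23587038  0.11675513  0.21538871] [ 0.6 -0.3  1.   0.3 -0.5  0.3 -0.5 -0.4 -0.2  0.2  0.2  0.3 -0.1 -0.
  0.   0.  -0.5]
[ 0.51693248 -0.23586226  0.11569673  0.21517428] [ 0.3 -0.1  0.8  0.  -0.4 -0.1 -0.3 -0.2 -0.6  0.4 -0.   0.  -0.  -0.3
  0.2  0.2]
[ 0.51694073 -0.23590822  0.11582029] 29.758841380526032 0.2214587815010671
```

Run:
```python
from h import *
to([.5085,.2072,.16],Rt(.404,0))
```

```text
t 4.5 travel tot [ 1.878  9.626 -2.565] twist tot [-0.1     0.319   0.1167] minrows 10.136974200514727 3.71101872574413
```

Call:
play_rows(twist=[[-0.009, 0.029, 0.0106], [-0.009, 0.029, 0.0106], [-0.009, 0.029, 0.0106], [-0.009, 0.029, 0.0106], [-0.009, 0.029, 0.0106], [-0.009, 0.029, 0.0106], [-0.009, 0.029, 0.0106], [-0.009, 0.029, 0.0106], [-0.009, 0.029, 0.0106], [-0.009, 0.029, 0.0106], [-0.009, 0.029, 0.0106], [0, 0, 0]], travel=[[0.171, 0.875, -0.06], [0.171, 0.875, -0.06], [0.171, 0.875, -0.06], [0.171, 0.875, -0.06], [0.171, 0.875, -0.06], [0.171, 0.875, -0.06], [0.171, 0.875, -0.44], [0.171, 0.875, -0.44], [0.171, 0.875, -0.44], [0.171, 0.875, -0.44], [0.171, 0.875, -0.44], [0, 0, 0]], grip=[-1, -1, -1, -1, -1, -1, -1, -1, -1, -1, -1, -1])

```text
time_s: 5.7
ee_pos: [0.5086, 0.2154, 0.1558]
eef_rot: [-1.579, 0.005, -1.157]
force: [0.2, -0.3, -0.5]
grip_width: 0.0942
```

Run:
```python
from h import *
to([.5085,.2072,.033],Rt(.404,0))
```

```text
t 5.7 travel tot [-2.000e-03 -1.640e-01 -2.456e+00] twist tot [-0.0006 -0.0063 -0.0062] minrows 2.461780456830142 0.09269544492162696
```

Call:
play_rows(twist=[[0, 0, 0], [0, 0, 0]], travel=[[0, 0, -0.5], [0, 0, 0]], grip=[-1, -1])

```text
time_s: 5.9
ee_pos: [0.5085, 0.2111, 0.1332]
eef_rot: [-1.575, 0.004, -1.162]
force: [-0.9, 0.5, -0.7]
grip_width: 0.0943
```

Run:
```python
from h import *
to([.5085,.2072,.033],Rt(.404,0)); print(cur()[0])
```

```text
t 5.9 travel tot [-1.000e-03 -7.700e-02 -2.005e+00] twist tot [-0.0012 -0.0037 -0.0034] minrows 2.0060143214517456 0.05371257912590039
[0.50852628 0.21105329 0.13322667]
```

Call:
play_rows(twist=[[0, 0, 0], [0, 0, 0], [0, 0, 0], [0, 0, 0], [0, 0, 0], [0, 0, 0], [0, 0, 0], [0, 0, 0]], travel=[[0, 0, -0.3], [0, 0, -0.3], [0, 0, -0.3], [0, 0, -0.3], [0, 0, -0.3], [0, 0, -0.3], [0, 0, -0.2], [0, 0, 0]], grip=[-1, -1, -1, -1, -1, -1, -1, -1])

```text
time_s: 6.7
ee_pos: [0.5096, 0.2108, 0.0347]
eef_rot: [-1.573, 0.004, -1.163]
force: [0.4, -0.4, 0.5]
grip_width: 0.094
```

Run:
```python
from h import *
to([.5085,.2072,.033],Rt(.404,0)); print(cur()[0],cur()[2]['force'])
p=ctrl.camera('wrist'); save('w4',p['img'])
```

```text
t 6.7 travel tot [-0.022 -0.072 -0.034] twist tot [-0.0019 -0.0022 -0.0027] minrows 0.08253325896719811 0.04144508446687803
[0.50961585 0.21078494 0.03471243] [ 0.39953274 -0.43011211  0.53116269]
```

View pics/w4.png

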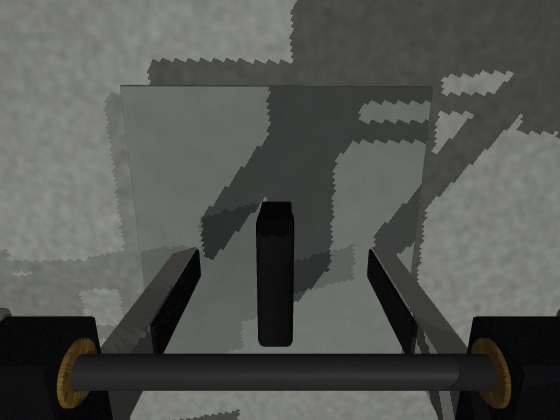

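Call:
play_rows(twist=[[0, 0, 0], [0, 0, 0]], travel=[[-0.022, -0.072, -0.03], [0, 0, 0]], grip=[-1, -1])

```text
time_s: 6.95
ee_pos: [0.5091, 0.2071, 0.0344]
eef_rot: [-1.571, 0.004, -1.163]
force: [-0.4, 0.0, -0.0]
grip_width: 0.0941
```

Run:
```python
from h import *
to([.5085,.2072,.033],Rt(.404,0)); print(cur()[0],cur()[2]['force'])
p=ctrl.camera('wrist')
L=[.5085,.2072,.404]
q=L;h=np.array([[.009,.035],[.009,-.035],[-.009,-.035],[-.009,.035]]); c,s=np.cos(q[2]),np.sin(q[2])
im=np.ascontiguousarray(p['img'].copy())
poly(im,proj(p,np.c_[h@np.array([[c,s],[-s,c]])+q[:2],np.full(4,.054)]),1,0,(255,0,0))
poly(im,proj(p,lidcorn(L)),1,0,(0,255,0))
save('w5',im)
```

```text
t 6.95 travel tot [-0.012  0.001 -0.028] twist tot [-0.0023 -0.001  -0.0027] minrows 0.03037043311320835 0.03842490942621296
[0.50907516 0.20714811 0.03440442] [-0.37848341  0.04617965 -0.00888898]
```

View pics/w5.png

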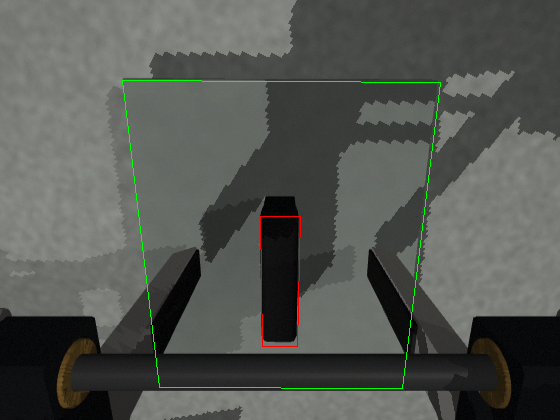

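Call:
play_rows(twist=[[0, 0, 0], [0, 0, 0], [0, 0, 0], [0, 0, 0], [0, 0, 0], [0, 0, 0], [0, 0, 0]], travel=[[0, 0, -0.02], [0, 0, 0], [0, 0, 0], [0, 0, 0], [0, 0, 0], [0, 0, 0], [0, 0, 0]], grip=[1, 1, 1, 1, 1, 1, 1], force=45)

```text
time_s: 7.7
ee_pos: [0.509, 0.2075, 0.0329]
eef_rot: [-1.571, 0.004, -1.162]
force: [0.4, 0.1, -0.6]
grip_width: 0.0412
```

Call:
play_rows(twist=[[0, 0, 0], [0, 0, 0], [0, 0, 0]], travel=[[0, 0, 0.1], [0, 0, 0.3], [0, 0, 0.1]], grip=[1, 1, 1])

```text
time_s: 8.0
ee_pos: [0.5095, 0.2076, 0.06]
eef_rot: [-1.57, 0.004, -1.162]
force: [0.9, 0.6, -4.1]
grip_width: 0.018
```

Run:
```python
from h import *
p,Rc,o=cur(); print(o['time_s'],p,o['eef_rot'],o['force'],o['moment'],o['grip_width'])
p=ctrl.camera('wrist'); save('w6',p['img'])
import pickle; pickle.dump((p,o),open('w6.pkl','wb'))
```

```text
8.0 [0.50952604 0.20764442 0.05995126] [-1.56955773  0.00389656 -1.162409  ] [ 0.86605432  0.61739053 -4.09582756] [-0.02963576 -0.04891022 -0.07554968] 0.01800673947673463
```

View pics/w6.png

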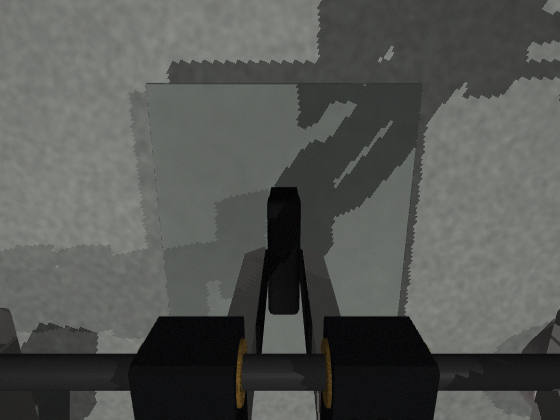

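Call:
play_rows(twist=[[0, 0, 0], [0, 0, 0], [0, 0, 0], [0, 0, 0], [0, 0, 0]], travel=[[0, 0, 0.2], [0, 0, 0.8], [0, 0, 0.8], [0, 0, 0.2], [0, 0, 0]], grip=[1, 1, 1, 1, 1])

```text
time_s: 8.55
ee_pos: [0.5093, 0.2076, 0.159]
eef_rot: [-1.569, 0.004, -1.162]
force: [-0.0, -0.6, -5.3]
grip_width: 0.0162
```

Run:
```python
from h import *
p,Rc,o=cur(); print(o['time_s'],p,o['eef_rot'],o['force'],o['moment'],o['grip_width'])
p=ctrl.camera('wrist'); crop('w7',p['img'],120,60,450,330,2.4)
import pickle; pickle.dump((p,o),open('w7.pkl','wb'))
s=ctrl.camera('scene'); crop('s7',s['img'],300,120,450,270,4)
pickle.dump(s,open('s7.pkl','wb'))
```

```text
8.55 [0.5093118  0.20755517 0.15903907] [-1.56906612  0.00386784 -1.16245874] [-0.03940116 -0.60322047 -5.32840119] [-0.10199123  0.08920311 -0.00641147] 0.016198846079541397
```

View pics/w7.png

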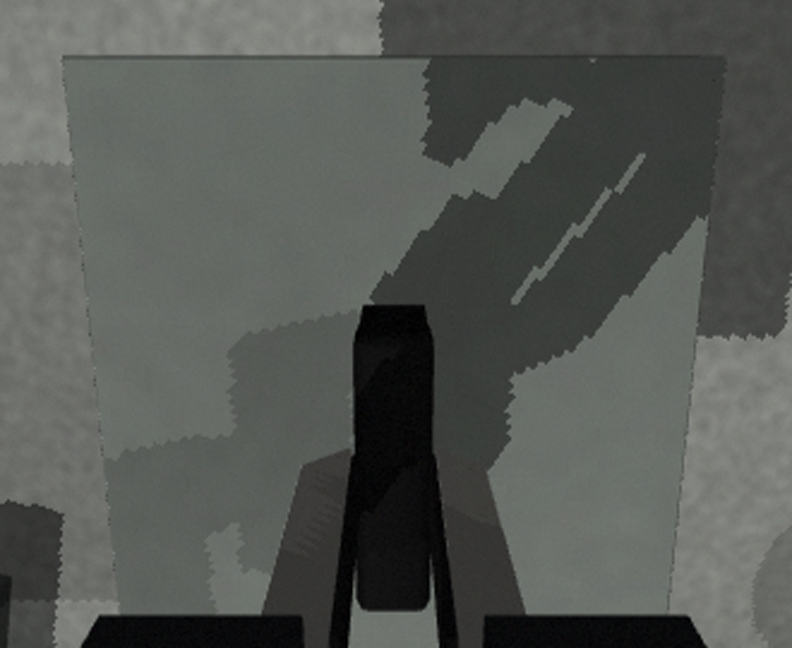

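View pics/s7.png

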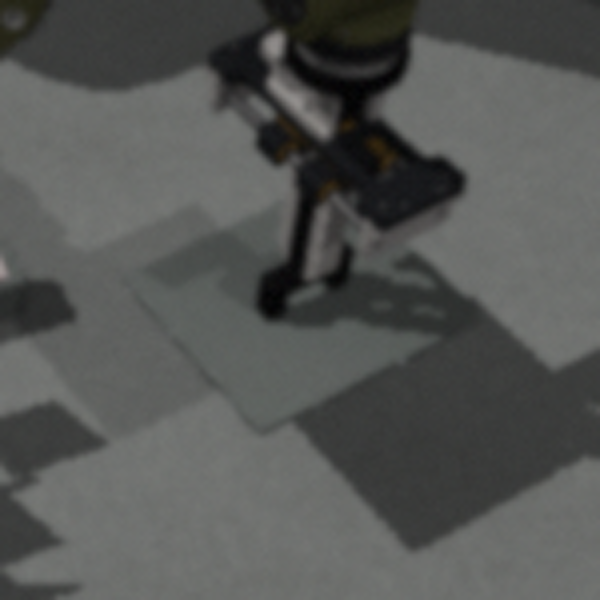

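Run:
```python
from h import *
import pickle
p,o=pickle.load(open('w7.pkl','rb'))
T=np.array(o['ee_pos']); Rc=R.from_euler('xyz',o['eef_rot']).as_matrix()
# tool axes: x=-cover y, y=-cover z, z=cover x. cover->tool
C=np.array([[0,-1,0],[0,0,-1],[1,0,0.]])
def lid(q,X): # q: a(tool x), d (tool y of seat), jz, tilt about jaw axis, yaw about tool y
    Rr=R.from_euler('zy',[q[3],q[4]]).as_matrix()
    return (T[:,None]+Rc@(np.array([q[0],q[1],q[2]])[:,None]+Rr@C@np.array(X).T)).T
P=lambda q,X: proj(p,lid(q,X))
k=lambda u:np.array(u)/2.4+[120,60]-.3
lc,rc=k([62,56]),k([725,56]); lb,rb=k([119,612]),k([668,612])
print(P([0,.019,0,0,0],[[.08,.095,.006],[-.08,.095,.006],[.08,-.095,.006],[-.08,-.095,.006]]),lc,rc)
def side(q,sx,y): # x of side line at row y
    a,b=P(q,[[sx,.095,.006],[sx,-.095,.006]]); return a[0]+(b[0]-a[0])*(y-a[1])/(b[1]-a[1])
sl=-.08 if P([0,.019,0,0,0],[[-.08,.095,.006]])[0,0]<283 else .08
be=k([0,592+16])[1] # bar near end top edge row
def f(q,tilt=True):
    a,b=P(q,[[sl,.095,.006],[-sl,.095,.006]])
    return np.r_[a-lc,b-rc,side(q,sl,lb[1])-lb[0],side(q,-sl,rb[1])-rb[0], q[3]*(3 if tilt else 300)]
for t in (1,0):
    r=least_squares(lambda q:f(q,t),[0,.02,0,0,0]); print(np.round(r.x,4),np.round(r.fun,2))
    print('bar top far/near rows',P(r.x,[[0,.035,.042],[0,-.035,.042],[0,.035,.024]]))
```

```text
[[442.7905401   80.33135634]
 [118.66072127  80.07412338]
 [404.12292754 391.22738924]
 [158.2296061  391.04570916]] [145.53333333  83.03333333] [421.78333333  83.03333333]
[-0.0004  0.0491  0.0015 -0.0141 -0.0008] [ 0.01  0.01  0.01 -0.01 -0.01 -0.01 -0.04]
bar top far/near rows [[283.66635938 198.71137947]
 [283.65870692 315.28337249]
 [283.65751439 191.10890596]]
[-0.0004  0.0495  0.0015 -0.0011 -0.0008] [-0.51  0.07  0.52  0.04  0.62 -0.63 -0.34]
bar top far/near rows [[283.66621641 199.73031441]
 [283.65842804 315.24564221]
 [283.65741294 191.65118614]]
```

Measured: the grip is only by the fingertips, 1 mm deep on the bar's rounded top. I raised before the fingers had closed. I'll set the cover back down and grip it again.

Call:
play_rows(twist=[[0, 0, 0], [0, 0, 0], [0, 0, 0], [0, 0, 0], [0, 0, 0], [0, 0, 0], [0, 0, 0], [0, 0, 0], [0, 0, 0], [0, 0, 0], [0, 0, 0]], travel=[[0, 0, -0.1], [0, 0, -0.2], [0, 0, -0.3], [0, 0, -0.3], [0, 0, -0.3], [0, 0, -0.3], [0, 0, -0.2], [0, 0, -0.1], [0, 0, -0.08], [0, 0, -0.05], [0, 0, 0]], grip=[1, 1, 1, 1, 1, 1, 1, 1, 1, 1, 1])

```text
time_s: 9.75
ee_pos: [0.509, 0.2075, 0.0615]
eef_rot: [-1.571, 0.004, -1.163]
force: [-0.6, 0.4, -3.0]
grip_width: 0.0166
```

Run:
```python
from h import *
p,Rc,o=cur(); print(o['time_s'],p,o['force'],o['grip_width'])
```

```text
9.75 [0.50901777 0.20745204 0.06146994] [-0.55253217  0.37472495 -3.03989314] 0.01655249595445591
```

Touching the bench. I'll open, go down, and wait for the fingers to close.

Call:
play_rows(twist=[[0, 0, 0], [0, 0, 0], [0, 0, 0], [0, 0, 0], [0, 0, 0], [0, 0, 0], [0, 0, 0], [0, 0, 0]], travel=[[0, 0, -0.02], [0, 0, 0], [0, 0, 0], [0, 0, 0], [0, 0, -0.15], [0, 0, -0.2], [0, 0, -0.2], [0, 0, 0]], grip=[-0.4, -0.4, -0.4, -0.4, -0.4, -0.4, -0.4, -0.4])

```text
time_s: 10.55
ee_pos: [0.5081, 0.2071, 0.031]
eef_rot: [-1.574, 0.004, -1.162]
force: [-0.3, 0.1, -0.6]
grip_width: 0.0656
```

Run:
```python
from h import *
p,Rc,o=cur(); print(o['time_s'],p,o['force'],o['grip_width']); to([.5085,.2072,.033],Rt(.404,0))
p=ctrl.camera('wrist'); save('w8',p['img'])
L=[.5085,.2072,.404];print(proj(p,lidcorn(L)))
```

```text
10.55 [0.50805118 0.20711632 0.03098767] [-0.29705183  0.12628316 -0.59313434] 0.06561350495837914
t 10.55 travel tot [0.009 0.002 0.04 ] twist tot [-0.0016 -0.0032 -0.0028] minrows 0.04126935337997948 0.04720114418055046
[[444.41335484  81.43273411]
 [404.56371466 392.71084154]
 [158.28662845 390.98618698]
 [121.08763129  79.78104219]]
```

View pics/w8.png

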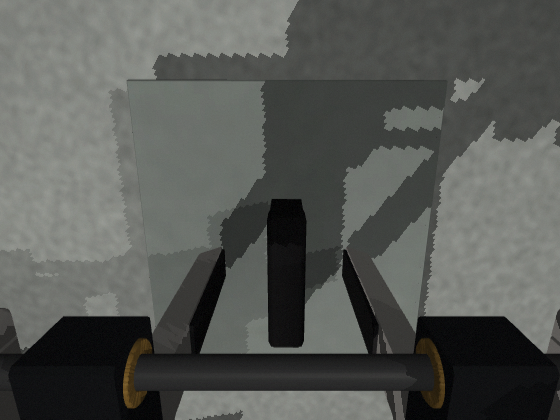

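Call:
play_rows(twist=[[0, 0, 0], [0, 0, 0], [0, 0, 0], [0, 0, 0], [0, 0, 0], [0, 0, 0], [0, 0, 0], [0, 0, 0], [0, 0, 0]], travel=[[0, 0, 0], [0, 0, 0], [0, 0, 0], [0, 0, 0], [0, 0, 0], [0, 0, 0], [0, 0, 0], [0, 0, 0], [0, 0, 0]], grip=[1, 1, 1, 1, 1, 1, 1, 1, 1], force=45)

```text
time_s: 11.5
ee_pos: [0.509, 0.2075, 0.033]
eef_rot: [-1.571, 0.004, -1.162]
force: [0.8, 0.2, 0.3]
grip_width: 0.0178
```

Call:
play_rows(twist=[[0, 0, 0], [0, 0, 0], [0, 0, 0], [0, 0, 0], [0, 0, 0], [0, 0, 0], [0, 0, 0], [0, 0, 0]], travel=[[0, 0, 0.1], [0, 0, 0.4], [0, 0, 0.7], [0, 0, 0.8], [0, 0, 0.8], [0, 0, 0.7], [0, 0, 0.3], [0, 0, 0]], grip=[1, 1, 1, 1, 1, 1, 1, 1])

```text
time_s: 12.3
ee_pos: [0.5095, 0.2076, 0.2251]
eef_rot: [-1.568, 0.004, -1.162]
force: [0.4, -1.4, -3.9]
grip_width: 0.0173
```

Run:
```python
from h import *
import pickle
p,Rc,o=cur(); print(o['time_s'],p,o['force'],o['grip_width'])
q=[.5167,-.2359,.1163]; M=Rm_mouth(.215)
to(np.array(q)+M@[0,0,.14],Rt(.215))
p=ctrl.camera('wrist'); crop('w9',p['img'],100,60,460,330,2.2); pickle.dump((p,o),open('w9.pkl','wb'))
```

```text
12.3 [0.5094539  0.20761595 0.22513525] [ 0.43476505 -1.4402607  -3.91936161] 0.017286508270924452
t 12.3 travel tot [-1.223 -9.169  0.248] twist tot [ 0.0996 -0.3167 -0.1209] minrows 9.253518121605724 3.7035618939867563
```

View pics/w9.png

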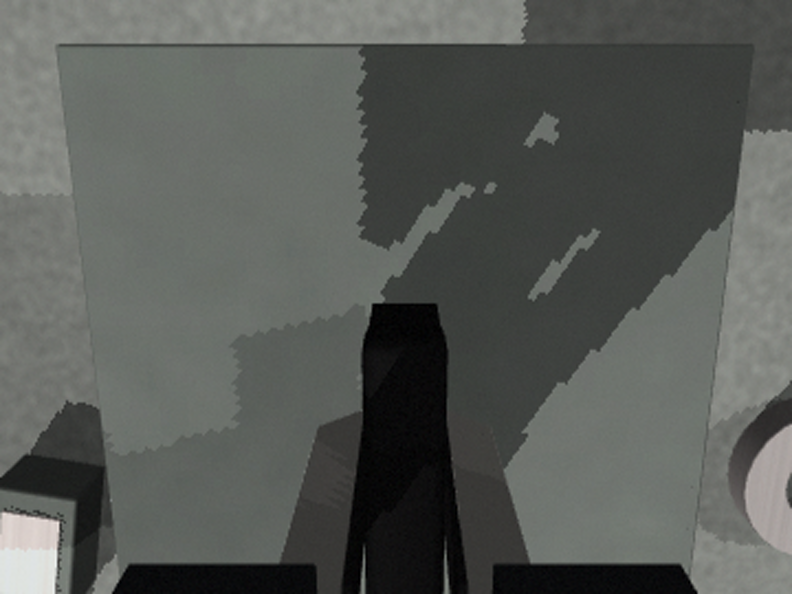

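```bash
cat >> h.py <<'E'
C=np.array([[0,-1,0],[0,0,-1],[1,0,0.]])
def lidfit(p,o,lc,rc,lb,rb):
    T=np.array(o['ee_pos']); Rc=R.from_euler('xyz',o['eef_rot']).as_matrix()
    def P(q,X):
        Rr=R.from_euler('zy',[q[3],q[4]]).as_matrix()
        return proj(p,(T[:,None]+Rc@(np.array(q[:3])[:,None]+Rr@C@np.array(X).T)).T)
    def side(q,sx,y):
        a,b=P(q,[[sx,.095,.006],[sx,-.095,.006]]); return a[0]+(b[0]-a[0])*(y-a[1])/(b[1]-a[1])
    sl=-.08
    def f(q):
        a,b=P(q,[[sl,.095,.006],[-sl,.095,.006]])
        return np.r_[a-lc,b-rc,side(q,sl,lb[1])-lb[0],side(q,-sl,rb[1])-rb[0],q[3]*3]
    r=least_squares(f,[0,.02,0,0,0]); print('lid in tool a,d,j,tilt,yaw',np.round(r.x,4),np.round(r.fun,2)); return r.x
E
python3 - <<'E'
from h import *
import pickle
p,o=pickle.load(open('w9.pkl','rb'))
k=lambda u:np.array(u)/2.2+[100,60]-.3
lidfit(p,o,k([57,45]),k([753,45]),k([105,463]),k([692,545]))
E
```

```text
lid in tool a,d,j,tilt,yaw [-0.0002  0.0226  0.0013 -0.01    0.0008] [-0.23 -0.26 -0.18  0.26  0.27  0.22 -0.03]
```

Call:
play_rows(twist=[[0.0083, -0.0264, -0.01], [0.0083, -0.0264, -0.01], [0.0083, -0.0264, -0.01], [0.0083, -0.0264, -0.01], [0.0083, -0.0264, -0.01], [0.0083, -0.0264, -0.01], [0.0083, -0.0264, -0.01], [0.0083, -0.0264, -0.01], [0.0083, -0.0264, -0.01], [0.0083, -0.0264, -0.01], [0.0083, -0.0264, -0.01], [0.0083, -0.0264, -0.01]], travel=[[-0.1, -0.4, 0.3], [-0.1, -0.8, 0.3], [-0.1, -0.9, 0.3], [-0.1, -0.9, 0.3], [-0.1, -0.9, 0.2], [-0.1, -0.9, 0], [-0.1, -0.9, 0], [-0.1, -0.9, -0.05], [-0.1, -0.9, -0.1], [-0.1, -0.8, -0.3], [-0.1, -0.57, -0.4], [-0.1, -0.3, -0.3]], grip=[1, 1, 1, 1, 1, 1, 1, 1, 1, 1, 1, 1])

```text
time_s: 13.55
ee_pos: [0.4476, -0.2528, 0.2323]
eef_rot: [-1.052, 0.003, -1.358]
force: [0.9, -0.3, -3.9]
grip_width: 0.0176
```

Call:
play_rows(twist=[[0, 0, 0], [0, 0, 0], [0, 0, 0], [0, 0, 0]], travel=[[0, 0, 0], [0, 0, 0], [0, 0, 0], [0, 0, 0]], grip=[1, 1, 1, 1])

```text
time_s: 13.95
ee_pos: [0.4495, -0.2504, 0.236]
eef_rot: [-1.051, -0.001, -1.353]
force: [-0.0, -0.4, -4.0]
grip_width: 0.0175
```

Run:
```python
from h import *
p,Rc,o=cur(); print(o['time_s'],p,o['force'],o['grip_width'])
q=np.array([.5167,-.2359,.1163]); M=Rm_mouth(.215)
print('in mouth',M.T@(p-q)); to(q+M@[-.001,0,.06],Rt(.215))
a=ctrl.camera('wrist'); save('w10',a['img'])
s=ctrl.camera('scene'); crop('s10',s['img'],120,150,290,290,4.5)
```

```text
13.95 [ 0.44945916 -0.25036842  0.2360045 ] [-0.00426872 -0.42481345 -3.95773493] 0.0174584066926302
in mouth [0.00028744 0.00021036 0.13805689]
t 13.95 travel tot [ 0.742  0.158 -1.365] twist tot [ 0.001  -0.002  -0.0019] minrows 1.5613558175455158 0.030887183509498102
```

View pics/w10.png

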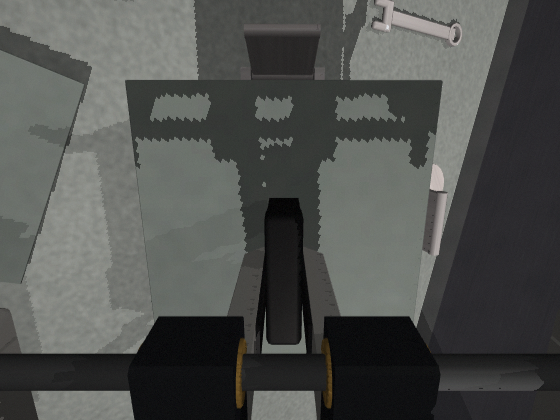

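View pics/s10.png

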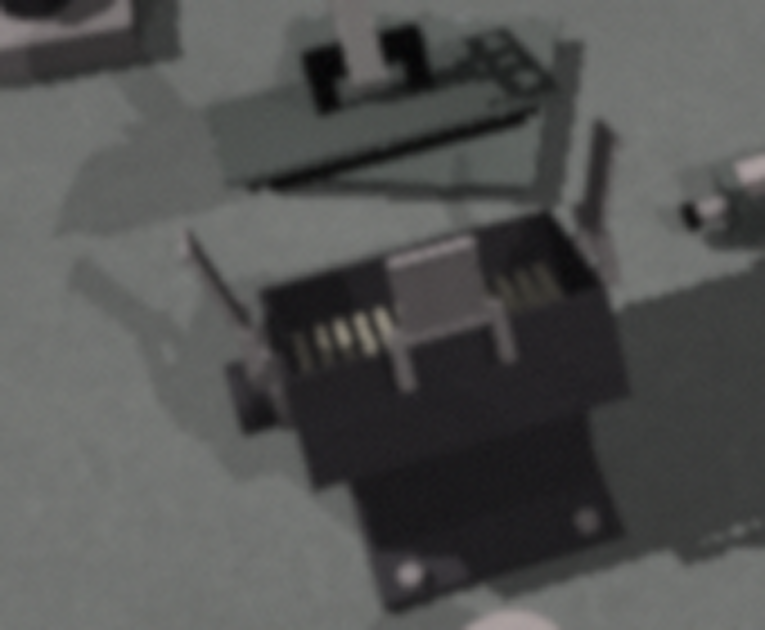

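Call:
play_rows(twist=[[0, 0, 0], [0, 0, 0], [0, 0, 0], [0, 0, 0], [0, 0, 0], [0, 0, 0], [0, 0, 0], [0, 0, 0], [0, 0, 0]], travel=[[0.06, 0.013, -0.11], [0.124, 0.026, -0.228], [0.124, 0.026, -0.228], [0.124, 0.026, -0.228], [0.124, 0.026, -0.228], [0.124, 0.026, -0.228], [0.062, 0.013, -0.115], [0.12, 0.026, -0.21], [0, 0, 0]], grip=[1, 1, 1, 1, 1, 1, 1, 1, 1])

```text
time_s: 14.95
ee_pos: [0.4922, -0.2415, 0.1553]
eef_rot: [-1.052, 0.001, -1.354]
force: [0.2, -0.3, -4.2]
grip_width: 0.0176
```

Run:
```python
from h import *
p,Rc,o=cur(); print(o['time_s'],p,o['force'],o['grip_width'])
q=np.array([.5167,-.2359,.1163]); M=Rm_mouth(.215)
print('in mouth',M.T@(p-q)); to(q+M@[-.001,0,.022],Rt(.215))
s=ctrl.camera('scene'); crop('s11',s['img'],120,150,290,290,4.5)
```

```text
14.95 [ 0.49218787 -0.24150719  0.1552781 ] [ 0.24002375 -0.26505577 -4.17013527] 0.017622497682143155
in mouth [-0.00228633 -0.00024849  0.04632805]
t 14.95 travel tot [ 0.258  0.062 -0.409] twist tot [-0.0002 -0.0029 -0.0012] minrows 0.48726605158058167 0.0333800885624418
```

View pics/s11.png

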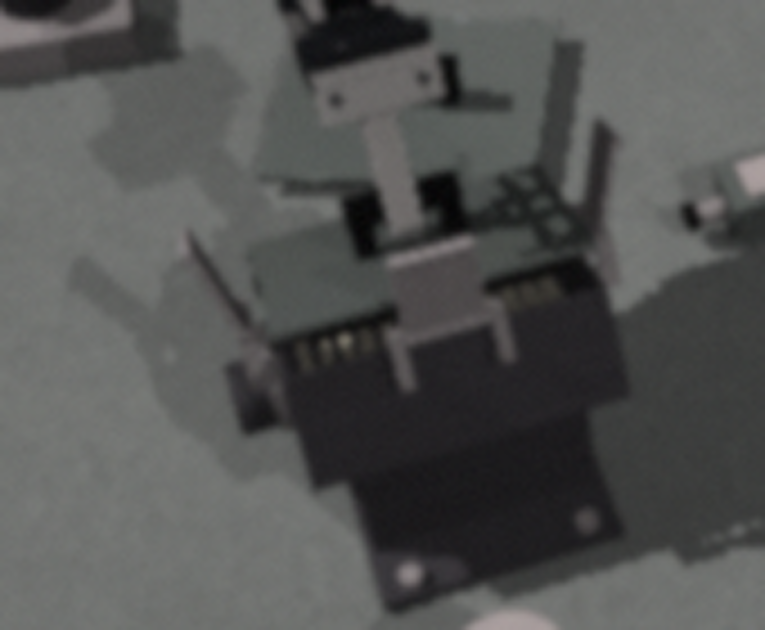

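Call:
play_rows(twist=[[0, -0.0029, -0.0012], [0, 0, 0], [0, 0, 0], [0, 0, 0], [0, 0, 0], [0, 0, 0]], travel=[[0.05, 0.012, -0.06], [0.05, 0.012, -0.08], [0.05, 0.012, -0.08], [0.04, 0.01, -0.07], [0.03, 0.007, -0.05], [0, 0, 0]], grip=[1, 1, 1, 1, 1, 1])

```text
time_s: 15.6
ee_pos: [0.5031, -0.2391, 0.1393]
eef_rot: [-1.046, -0.001, -1.356]
force: [0.4, -0.2, -3.6]
grip_width: 0.0178
```

Run:
```python
from h import *
p,Rc,o=cur(); 
q=np.array([.5167,-.2359,.1163]); M=Rm_mouth(.215)
print(o['time_s'],'F mouth',M.T@np.array(o['force']),o['moment'],o['grip_width'])
print('in mouth',M.T@(p-q)); to(q+M@[-.001,0,.021],Rt(.215))
```

```text
15.6 F mouth [-1.48082957 -0.23981587 -3.33103259] [-0.18877888  0.61556307 -0.02517011] 0.017835745958511125
in mouth [-0.00063286 -0.00026626  0.02687416]
t 15.6 travel tot [ 0.05   0.016 -0.105] twist tot [0.0002 0.0005 0.0001] minrows 0.11783280145156817 0.006066397813489034
```

Call:
play_rows(twist=[[0, 0, 0], [0, 0, 0], [0, 0, 0], [0, 0, 0], [0, 0, 0]], travel=[[0.01, 0.002, -0.018], [0.01, 0.002, -0.018], [0.01, 0.002, -0.018], [0.01, 0.002, -0.018], [0, 0, 0]], grip=[1, 1, 1, 1, 1])

```text
time_s: 16.1
ee_pos: [0.5051, -0.2389, 0.136]
eef_rot: [-1.046, -0.001, -1.356]
force: [-0.2, 0.3, -3.7]
grip_width: 0.0172
```

```bash
cat > st.py <<'E'
from h import *
p,Rc,o=cur(); 
q=np.array([.5167,-.2359,.1163]); M=Rm_mouth(.215)
print(o['time_s'],'F mouth',M.T@np.array(o['force']),o['moment'],o['grip_width'])
print('in mouth',M.T@(p-q)); to(q+M@[-.001,0,.021],Rt(.215))
E
python3 st.py
```

```text
16.1 F mouth [-1.97268512  0.36451867 -3.15646602] [-0.13145656  0.67782899  0.00071639] 0.017184045477732533
in mouth [-0.00055804 -0.00042743  0.02304733]
t 16.1 travel tot [ 0.011  0.011 -0.04 ] twist tot [0.0005 0.0007 0.0002] minrows 0.04275311912191664 0.009422584844290618
```

Call:
play_rows(twist=[[0, 0, 0], [0, 0, 0], [0, 0, 0], [0, 0, 0]], travel=[[0.01, 0.002, -0.018], [0.01, 0.002, -0.018], [0.005, 0.001, -0.009], [0, 0, 0]], grip=[1, 1, 1, 1])

```text
time_s: 16.5
ee_pos: [0.5056, -0.2389, 0.1354]
eef_rot: [-1.046, -0.002, -1.355]
force: [-28.9, 3.7, 23.7]
grip_width: 0.0174
```

```bash
python3 st.py
```

```text
16.5 F mouth [-11.9499661    9.74591712  34.27985931] [0.82412224 2.88032716 0.88228255] 0.01738661033101906
in mouth [-0.00037857 -0.00057526  0.02224571]
t 16.5 travel tot [-0.001  0.012 -0.028] twist tot [ 0.0009  0.001  -0.0003] minrows 0.030125658524598996 0.014624017140241702
```

Run:
```python
from h import *
s=ctrl.camera('scene'); crop('s12',s['img'],120,150,290,290,4.5)
s=ctrl.camera('top'); crop('t12',s['img'],290,130,440,250,5)
```

```text
(no output)
```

View pics/s12.png

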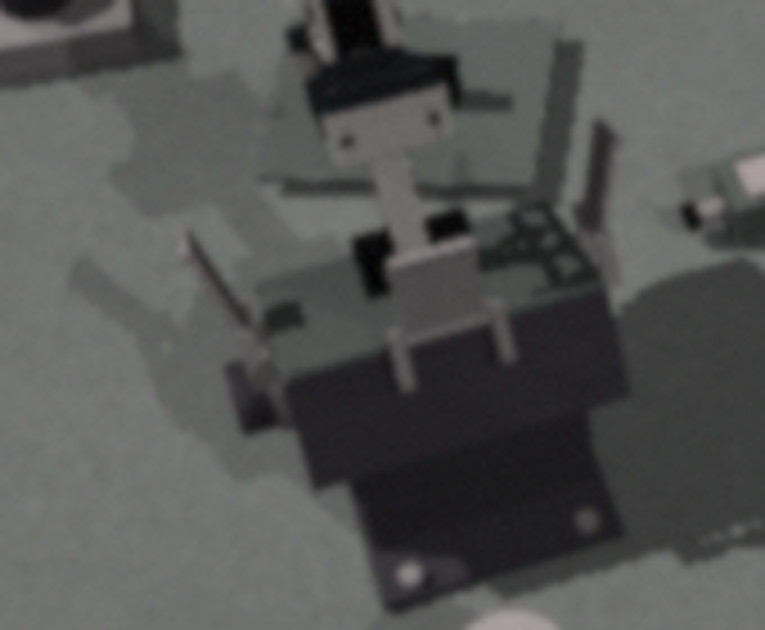

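View pics/t12.png

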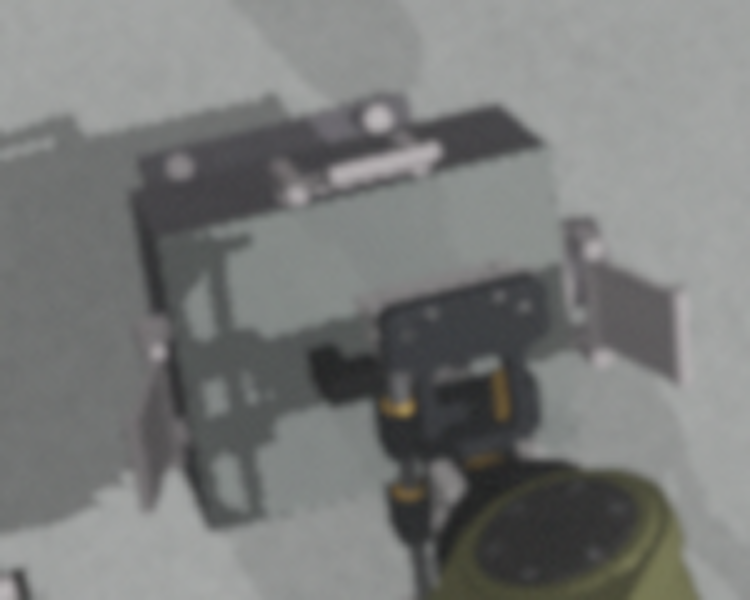

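Both views show the cover flush on the rim and the clips still open. I'll ease off and release.

Call:
play_rows(twist=[[0, 0, 0], [0, 0, 0], [0, 0, 0], [0, 0, 0], [0, 0, 0], [0, 0, 0], [0, 0, 0], [0, 0, 0]], travel=[[-0.01, -0.002, 0.017], [0, 0, 0], [0, 0, 0], [0, 0, 0], [0, 0, 0], [0, 0, 0], [0, 0, 0], [0, 0, 0]], grip=[1, -0.2, -0.2, -0.2, -0.2, -0.2, -0.2, -0.2])

```text
time_s: 17.4
ee_pos: [0.5058, -0.2388, 0.1347]
eef_rot: [-1.046, -0.001, -1.356]
force: [-0.2, 0.0, 1.0]
grip_width: 0.057
```

Call:
play_rows(twist=[[0, 0, 0], [0, 0, 0], [0, 0, 0], [0, 0, 0], [0, 0, 0], [0, 0, 0], [0, 0, 0], [0, 0, 0]], travel=[[-0.05, -0.01, 0.09], [-0.15, -0.03, 0.26], [-0.3, -0.065, 0.53], [-0.3, -0.065, 0.53], [-0.2, -0.045, 0.35], [0, 0, 0], [0, 0, 0], [0, 0, 0]], grip=[-0.2, -0.2, -0.2, -0.2, -0.2, 1, 1, 1], force=30)

```text
time_s: 18.2
ee_pos: [0.4558, -0.2491, 0.2216]
eef_rot: [-1.047, 0.0, -1.356]
force: [-0.6, 0.4, -0.1]
grip_width: 0.0361
```

```bash
python3 st.py
python3 - <<'E'
from h import *
import pickle
p=ctrl.camera('wrist'); im=np.ascontiguousarray(cv2.resize(p['img'],None,fx=1.4,fy=1.4))
q=[.5167,-.2359,.1163,.215]
poly(im,proj(p,rimpts(q,z=.006)),1.4,0,(255,0,0)); save('w13',im); pickle.dump(p,open('w13.pkl','wb'))
E
```

```text
18.2 F mouth [-0.46178756  0.5280832   0.19232305] [-0.06099433  0.29793101  0.07676542] 0.03611505234129767
in mouth [-1.28127520e-03  3.99102315e-05  1.22336251e-01]
t 18.2 travel tot [ 0.995  0.216 -1.752] twist tot [-0.0002  0.0001  0.0001] minrows 2.026732990641256 0.002626182921662326
```

View pics/w13.png

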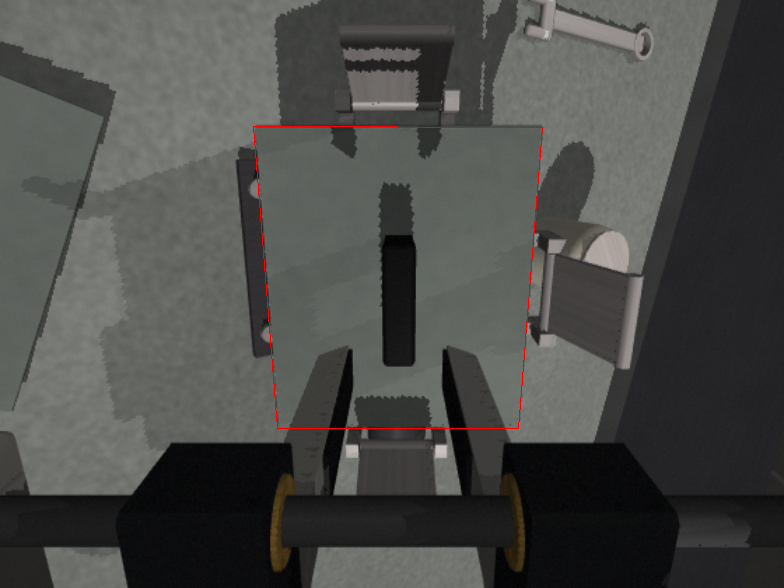

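Step 1 is met: the red seated-plane outline matches the plate all round. Next the left clip: closed fingers go outside it, sweep in, then press down.

Call:
play_rows(twist=[[0, 0, 0], [0, 0, 0], [0, 0, 0], [0, 0, 0], [0, 0, 0], [0, 0, 0], [0, 0, 0], [0, 0, 0], [0, 0, 0], [0, 0, 0], [0, 0, 0], [0, 0, 0]], travel=[[-0.07, 0.322, 0], [-0.141, 0.645, 0], [-0.141, 0.645, 0], [-0.141, 0.645, 0], [-0.141, 0.645, 0], [-0.07, 0.322, 0], [0, 0, 0], [0.169, 0.037, -0.299], [0.169, 0.037, -0.299], [0.169, 0.037, -0.299], [0.169, 0.037, -0.299], [0, 0, 0]], grip=[1, 1, 1, 1, 1, 1, 1, 1, 1, 1, 1, 1])

```text
time_s: 19.45
ee_pos: [0.4543, -0.081, 0.1606]
eef_rot: [-1.05, 0.001, -1.356]
force: [-1.1, -0.1, 1.3]
grip_width: 0.0011
```

```bash
python3 st.py
python3 - <<'E'
from h import *
p=ctrl.camera('wrist'); save('w14',p['img'])
E
```

```text
19.45 F mouth [-0.28269584  0.08571548  1.69132134] [-0.11929807  0.21510064  0.01902515] 0.0011010173919657092
in mouth [-0.00204861  0.16464561  0.05234687]
t 19.45 travel tot [ 1.027 -3.146 -0.532] twist tot [-0.0005 -0.0017  0.0001] minrows 3.35212787381126 0.01810880841353107
```

View pics/w14.png

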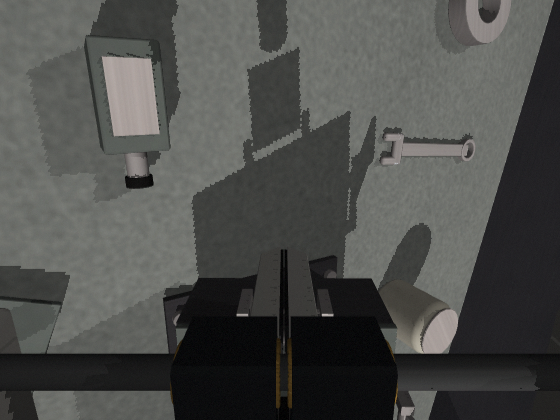

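Call:
play_rows(twist=[[0, 0, 0], [0, 0, 0], [0, 0, 0], [0, 0, 0], [0, 0, 0], [0, 0, 0], [0, 0, 0]], travel=[[0.062, -0.283, 0], [0.062, -0.283, 0], [0.062, -0.283, 0], [0.062, -0.283, 0], [0.062, -0.283, 0], [0.062, -0.283, 0], [0, 0, 0]], grip=[1, 1, 1, 1, 1, 1, 1])

```text
time_s: 20.2
ee_pos: [0.4732, -0.1673, 0.163]
eef_rot: [-1.046, -0.001, -1.357]
force: [-1.8, 2.0, 0.8]
grip_width: 0.0008
```

```bash
python3 st.py
python3 - <<'E'
from h import *
p=ctrl.camera('scene'); crop('s15',p['img'],120,150,290,290,4.5)
E
```

```text
20.2 F mouth [-0.74676723  2.3899467   1.40023475] [0.04670341 0.26367788 0.10004383] 0.0007942551952220099
in mouth [-0.00076563  0.07628115  0.05438661]
t 20.2 travel tot [ 0.648 -1.42  -0.581] twist tot [0.0006 0.0008 0.0011] minrows 1.6653570029095064 0.01552217108467607
```

View pics/s15.png

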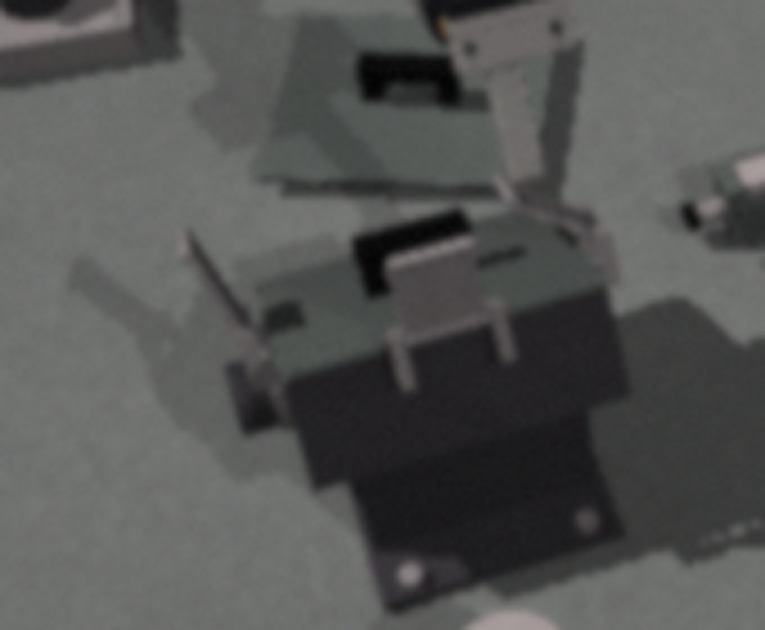

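Call:
play_rows(twist=[[0, 0, 0], [0, 0, 0], [0, 0, 0], [0, 0, 0], [0, 0, 0], [0, 0, 0], [0, 0, 0], [0, 0, 0], [0, 0, 0]], travel=[[0.05, 0.011, -0.089], [0.05, 0.011, -0.089], [0.05, 0.011, -0.089], [0.05, 0.011, -0.089], [0.05, 0.011, -0.089], [0.05, 0.011, -0.089], [0.03, 0.006, -0.05], [0.02, 0.004, -0.04], [0, 0, 0]], grip=[1, 1, 1, 1, 1, 1, 1, 1, 1])

```text
time_s: 21.15
ee_pos: [0.4902, -0.1622, 0.1328]
eef_rot: [-1.046, -0.002, -1.355]
force: [-27.0, -1.9, 28.3]
grip_width: -0.0001
```

```bash
python3 st.py
```

```text
21.15 F mouth [-9.08044636  3.93510325 37.87292545] [0.24548471 2.23186498 0.45961932] -8.231284570618983e-05
in mouth [-0.00059652  0.07761839  0.01938161]
t 21.15 travel tot [ 0.309 -1.522  0.024] twist tot [ 0.0009  0.0011 -0.0003] minrows 1.5527260905954507 0.014926339378903452
```

Call:
play_rows(twist=[[0, 0, 0], [0, 0, 0], [0, 0, 0], [0, 0, 0], [0, 0, 0], [0, 0, 0], [0, 0, 0], [0, 0, 0], [0, 0, 0], [0, 0, 0], [0, 0, 0], [0, 0, 0]], travel=[[-0.245, -0.053, 0.433], [-0.245, -0.053, 0.433], [-0.245, -0.053, 0.433], [-0.245, -0.053, 0.433], [0.13, -0.594, 0], [0.13, -0.594, 0], [0.13, -0.594, 0], [0.13, -0.594, 0], [0.13, -0.594, 0], [0.13, -0.594, 0], [0.13, -0.594, 0], [0.13, -0.594, 0]], grip=[1, 1, 1, 1, 1, 1, 1, 1, 1, 1, 1, 1])

```text
time_s: 22.35
ee_pos: [0.4937, -0.4111, 0.2175]
eef_rot: [-1.046, 0.0, -1.356]
force: [0.1, -0.3, 1.2]
grip_width: 0.0004
```

```bash
python3 st.py
python3 - <<'E'
from h import *
p=ctrl.camera('wrist'); save('w16',p['img'])
E
```

```text
22.35 F mouth [ 0.64231202 -0.33507581  1.00794202] [-0.05476377  0.23744283  0.01178162] 0.00035022288899175686
in mouth [-0.00123116 -0.16624439  0.11761847]
t 22.35 travel tot [ 0.238  3.455 -1.671] twist tot [-0.0002  0.0004  0.    ] minrows 3.845640529176928 0.005048682042010367
```

View pics/w16.png

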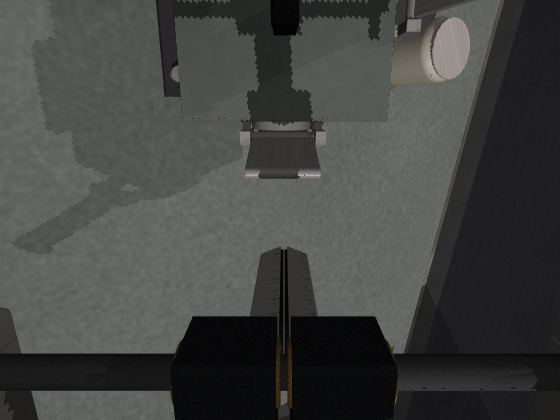

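Call:
play_rows(twist=[[0, 0, 0], [0, 0, 0], [0, 0, 0], [0, 0, 0], [0, 0, 0], [0, 0, 0], [0, 0, 0], [0, 0, 0], [0, 0, 0], [0, 0, 0], [0, 0, 0], [0, 0, 0]], travel=[[0.159, 0.035, -0.28], [0.159, 0.035, -0.28], [0.159, 0.035, -0.28], [0.159, 0.035, -0.28], [0, 0, 0], [-0.0625, 0.287, 0], [-0.0625, 0.287, 0], [-0.0625, 0.287, 0], [-0.0625, 0.287, 0], [-0.0625, 0.287, 0], [-0.0625, 0.287, 0], [0, 0, 0]], grip=[1, 1, 1, 1, 1, 1, 1, 1, 1, 1, 1, 1])

```text
time_s: 23.6
ee_pos: [0.5066, -0.3162, 0.163]
eef_rot: [-1.046, -0.002, -1.355]
force: [0.3, 0.1, -0.1]
grip_width: 0.0009
```

```bash
python3 st.py
python3 - <<'E'
from h import *
p=ctrl.camera('scene'); crop('s17',p['img'],120,150,290,290,4.5)
E
```

```text
23.6 F mouth [ 0.17309417  0.01570156 -0.22200471] [-0.15929345  0.2608213   0.01380682] 0.0009006314122164427
in mouth [-8.72859310e-05 -7.63049088e-02  5.39496367e-02]
t 23.6 travel tot [-0.019  1.558 -0.58 ] twist tot [ 0.001   0.0013 -0.0003] minrows 1.6624019622205135 0.017020964700027532
```

View pics/s17.png

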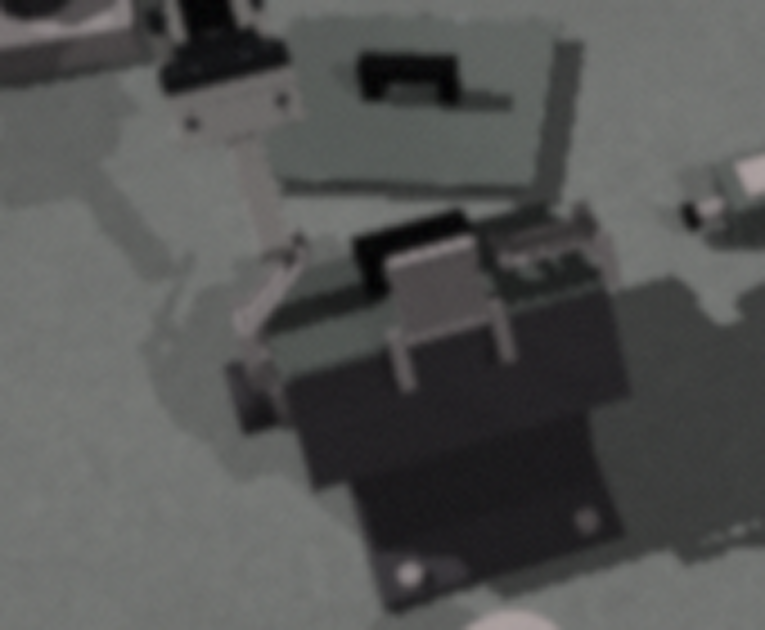

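Call:
play_rows(twist=[[0, 0, 0], [0, 0, 0], [0, 0, 0], [0, 0, 0], [0, 0, 0], [0, 0, 0], [0, 0, 0], [0, 0, 0], [0, 0, 0]], travel=[[0.05, 0.011, -0.089], [0.05, 0.011, -0.089], [0.05, 0.011, -0.089], [0.05, 0.011, -0.089], [0.05, 0.011, -0.089], [0.05, 0.011, -0.089], [0.03, 0.006, -0.05], [0.015, 0.003, -0.026], [0, 0, 0]], grip=[1, 1, 1, 1, 1, 1, 1, 1, 1])

```text
time_s: 24.55
ee_pos: [0.523, -0.3133, 0.133]
eef_rot: [-1.047, -0.001, -1.355]
force: [-27.4, 6.3, 25.5]
grip_width: 0.0004
```

```bash
python3 st.py
```

```text
24.55 F mouth [-9.28007807 11.95802761 34.80896582] [1.56279862 2.5292361  1.24223338] 0.00044396385514406235
in mouth [-0.00061494 -0.07698395  0.01965219]
t 24.55 travel tot [-0.348  1.5    0.019] twist tot [ 0.0004  0.0005 -0.0006] minrows 1.5399341308940708 0.009512055755684451
```

Call:
play_rows(twist=[[0, 0, 0], [0, 0, 0], [0, 0, 0], [0, 0, 0], [0, 0, 0], [0, 0, 0], [0, 0, 0], [0, 0, 0], [0, 0, 0], [0, 0, 0], [0, 0, 0], [0, 0, 0]], travel=[[-0.245, -0.053, 0.433], [-0.245, -0.053, 0.433], [-0.245, -0.053, 0.433], [-0.245, -0.053, 0.433], [0.397, 0.349, 0.267], [0.397, 0.349, 0.267], [0.397, 0.349, 0.267], [0.397, 0.349, 0.267], [0.397, 0.349, 0.267], [0.397, 0.349, 0.267], [0, 0, 0], [0, 0, 0]], grip=[1, 1, 1, 1, 1, 1, 1, 1, 1, 1, 1, 1])

```text
time_s: 25.75
ee_pos: [0.5939, -0.219, 0.2979]
eef_rot: [-1.047, -0.001, -1.355]
force: [-0.6, -0.1, -1.4]
grip_width: 0.0005
```

```bash
python3 st.py
python3 - <<'E'
from h import *
p=ctrl.camera('wrist'); save('w18',p['img'])
E
```

```text
25.75 F mouth [-1.1606476   0.06376917 -0.8888267 ] [-0.11796922  0.27152177 -0.00294608] 0.0005224959214874908
in mouth [1.59216894e-01 9.64301801e-06 1.17743255e-01]
t 25.75 travel tot [-1.766 -0.386 -3.278] twist tot [ 0.0005  0.0005 -0.0004] minrows 3.743191714749218 0.008674244357021549
```

View pics/w18.png

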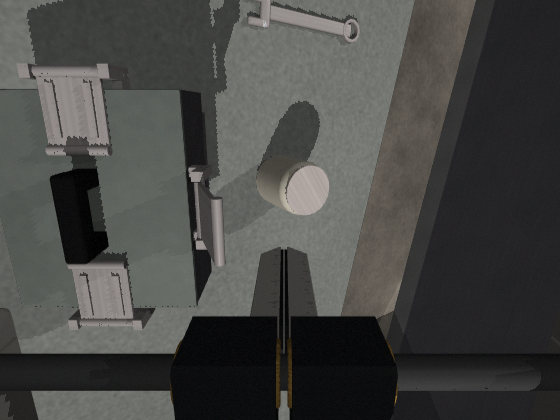

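Call:
play_rows(twist=[[0, 0, 0], [0, 0, 0], [0, 0, 0], [0, 0, 0], [0, 0, 0], [0, 0, 0], [0, 0, 0], [0, 0, 0], [0, 0, 0], [0, 0, 0], [0, 0, 0], [0, 0, 0]], travel=[[0.159, 0.035, -0.28], [0.159, 0.035, -0.28], [0.159, 0.035, -0.28], [0.159, 0.035, -0.28], [0, 0, 0], [-0.26, -0.057, -0.153], [-0.26, -0.057, -0.153], [-0.26, -0.057, -0.153], [-0.26, -0.057, -0.153], [-0.26, -0.057, -0.153], [-0.26, -0.057, -0.153], [0, 0, 0]], grip=[1, 1, 1, 1, 1, 1, 1, 1, 1, 1, 1, 1])

```text
time_s: 27.0
ee_pos: [0.5469, -0.2296, 0.1962]
eef_rot: [-1.047, -0.001, -1.357]
force: [0.0, 0.5, 1.1]
grip_width: 0.0003
```

```bash
python3 st.py
python3 - <<'E'
from h import *
p=ctrl.camera('scene'); crop('s19',p['img'],120,150,290,290,4.5)
E
```

```text
27.0 F mouth [0.67963846 0.43329368 0.90107784] [-0.07399532  0.26994718  0.01817452] 0.0002580281071888072
in mouth [ 0.06666404 -0.00030302  0.0538214 ]
t 27.0 travel tot [-0.826 -0.174 -1.245] twist tot [0.0003 0.0005 0.0008] minrows 1.5040956047833214 0.010137019932434575
```

View pics/s19.png

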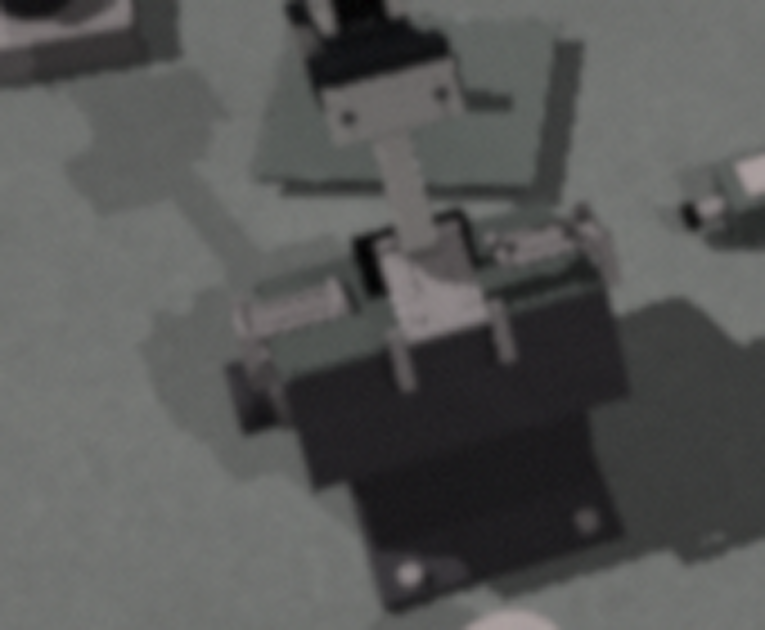

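The flap is pushed in and the finger is behind and above it. I'll press it down.

Call:
play_rows(twist=[[0, 0, 0], [0, 0, 0], [0, 0, 0], [0, 0, 0], [0, 0, 0], [0, 0, 0], [0, 0, 0], [0, 0, 0], [0, 0, 0]], travel=[[0.05, 0.011, -0.089], [0.05, 0.011, -0.089], [0.05, 0.011, -0.089], [0.05, 0.011, -0.089], [0.05, 0.011, -0.089], [0.05, 0.011, -0.089], [0.03, 0.006, -0.05], [0.015, 0.003, -0.026], [0, 0, 0]], grip=[1, 1, 1, 1, 1, 1, 1, 1, 1])

```text
time_s: 27.95
ee_pos: [0.5641, -0.2258, 0.1669]
eef_rot: [-1.047, -0.001, -1.355]
force: [-28.1, 0.4, 21.6]
grip_width: 0.0009
```

```bash
python3 st.py
```

```text
27.95 F mouth [-12.92532837   6.3378852   32.36847959] [0.39236279 3.01642454 0.63121207] 0.0008534465975033028
in mouth [ 0.0672579  -0.00028861  0.01963292]
t 27.95 travel tot [-1.17  -0.25  -0.659] twist tot [ 0.0007  0.0002 -0.0003] minrows 1.3654440324463895 0.007899548592673512
```

Same height and force as the other two clips. I'll retreat, then look.

Call:
play_rows(twist=[[0, 0, 0], [0, 0, 0], [0, 0, 0], [0, 0, 0], [0, 0, 0], [0, 0, 0], [0, 0, 0], [0, 0, 0]], travel=[[-0.245, -0.053, 0.433], [-0.245, -0.053, 0.433], [-0.245, -0.053, 0.433], [-0.345, -0.053, 0.433], [-0.345, -0.053, 0.433], [-0.2, 0, 0.2], [0, 0, 0], [0, 0, 0]], grip=[1, 1, 1, 1, 1, 1, 1, 1])

```text
time_s: 28.75
ee_pos: [0.4839, -0.2387, 0.2834]
eef_rot: [-1.046, -0.0, -1.356]
force: [-0.3, 0.1, 0.2]
grip_width: 0.0001
```

```bash
python3 st.py
python3 - <<'E'
from h import *
p=ctrl.camera('scene'); crop('s20',p['img'],120,150,290,290,4.5)
p=ctrl.camera('wrist'); save('w20',p['img']); t=ctrl.camera('top'); save('t20',t['img'])
for n in 'spanner','grease_tin','bearing','switch_box':
    print(n,[np.round(onplane(t,x['point'],0.02),3) for x in ctrl.boxes_of(n,t)[:1]])
E
```

```text
28.75 F mouth [-0.09106168  0.13083719  0.3258633 ] [-0.14132495  0.28383005 -0.02751708] 0.00011427013490052795
in mouth [0.0553358  0.00423599 0.16105918]
t 28.75 travel tot [ 0.433  0.008 -2.989] twist tot [0.0001 0.0005 0.0004] minrows 3.0204794498180862 0.006614669444925648
spanner [array([0.739, 0.013, 0.02 ])]
grease_tin [array([ 0.759, -0.208,  0.02 ])]
bearing [array([0.775, 0.203, 0.02 ])]
switch_box [array([ 0.391, -0.007,  0.02 ])]
```

View pics/s20.png

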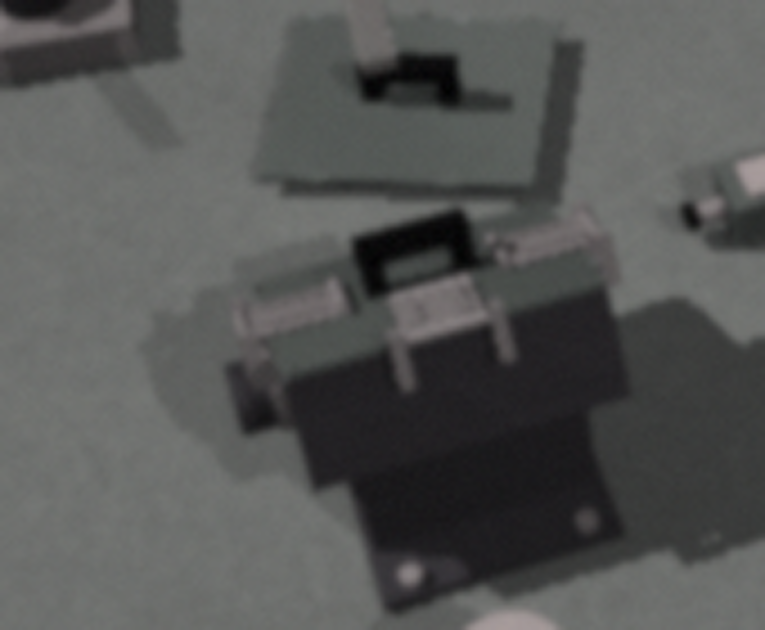

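View pics/w20.png

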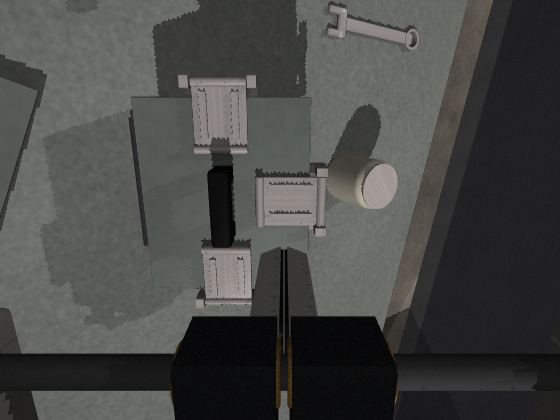

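Run:
```python
from h import *
p=ctrl.camera('wrist'); s=2.5;x0,y0,x1,y1=110,60,350,320
q=np.array([.5167,-.2359,.1163]);M=Rm_mouth(.215)
im=np.ascontiguousarray(cv2.resize(p['img'][y0:y1,x0:x1],None,fx=s,fy=s,interpolation=cv2.INTER_CUBIC))
poly(im,proj(p,rimpts([*q,.215],z=.006)),s,[x0,y0],(255,0,0))
for dr,hd in (([0,-1,0],.107),([0,1,0],.107),([-1,0,0],.092)):
    dr=np.array(dr,float); t=np.cross([0,0,1],dr); h=-dr*hd+[0,0,.0085]
    for th,c in((0,(0,255,0)),(.12,(255,255,0))):
        u=dr*np.cos(th)+np.array([0,0,1])*np.sin(th); n=np.array([0,0,1])*np.cos(th)-dr*np.sin(th)
        X=[h+n*.002+t*a*.024+u*b for a,b in((1,.0),(1,.060),(-1,.060),(-1,.0))]
        poly(im,proj(p,np.array(X)@M.T+q),s,[x0,y0],c)
save('w21',im)
```

```text
(no output)
```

View pics/w21.png

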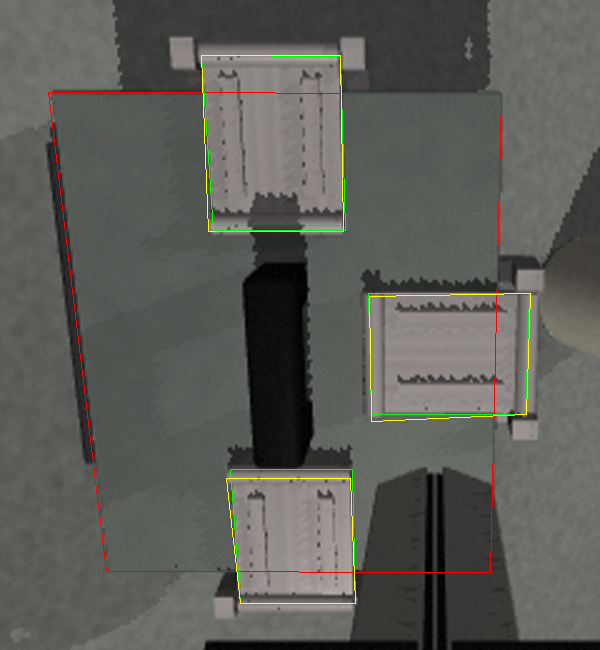

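View pics/t20.png

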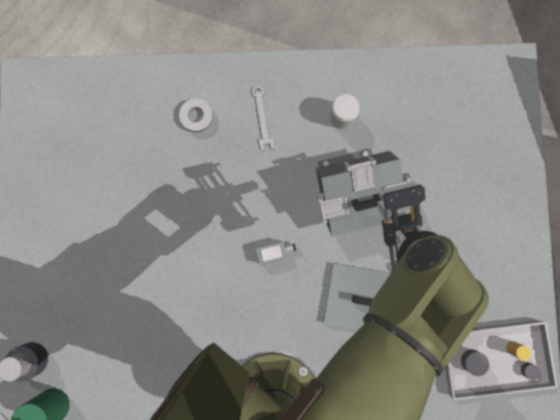

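```bash
python3 -c "
from h import *
o=ctrl.get_obs(); print(o['time_s'],o['force']); print(ctrl.hand_in())"
```

```text
29.15 [ 0.41724998 -0.07119285  0.04525741]
the job is handed in; nothing more can be done
None
```

The filter case is closed and the job was handed in at 29.15 s. The leftmost cover is seated on the rim, and the left, right and upper clips are folded down. No verdict came back on hand-in.

- **Cover:** before folding, with the cover let go, the outline predicted for a seated cover matched the plate all round in the wrist picture. It still matched at the end.
- **Clips:** in the last wrist picture, the right and upper flaps match the outline for fully home and not the one for 0.12 rad open. For the left flap the two outlines nearly coincide in that view. It looks flat and stopped at the same height and force as the other two (32 to 38 N, less than 0.3 mm apart).
- **Other things on the bench:** the spanner, grease tin and switch box read within about 6 mm of where they started. The detector put the bearing about 15 mm off. In the top picture it stands at the same pixels as at the start, and nothing came near it, so I take that as detector error.
- **Robot:** the gripper was clear of everything, with wrist force near zero at hand-in.

One grasp went wrong and was mended. I began the first lift before the fingers had closed, so they held only about 1 mm of the handle. I saw this in the picture, set the cover back down gently, and gripped it again at full depth.

The top and wrist cameras disagreed by about 7 mm on where the cover lay. I went with the wrist camera, and the fit bore it out.

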